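# Feed a sample carrier down the chute and cover it

### The arm

A 6-joint arm with a two-finger parallel gripper is mounted at the origin on a cart in front of the work surface, level with it; the furniture and walls round the work are solid. World frame = base frame: x ahead of the robot, y to its left, z up, the work surface at z = 0. Lengths are in m, angles in rad, forces in N, time in s.
With the tool pointing down it reaches from about 0.35 to 0.975 m from the base axis. Payload 4.9 kg.
Tool frame: the origin (TCP) lies at the very end of the fingers, on their centre line; the grasp point (between the pads) lies 19 mm behind it; x points along the fingers, y is the direction in which the jaws open and shut, and the axes are right-handed (so a half turn about x gives the same grasp; the last joint's range is limited). The gripper opens to 85 mm and grips with 20 to 120 N. Pads are 22 mm wide; open, the fingers measure 114 mm over their backs; the gripper's body (76 mm by 85 mm) begins 54 mm behind the grasp point. The pads swing forward as they close: fully open they stand 13 mm farther back than shut.
Start: joints at [1.062, 0.053, 1.613, -0, 1.476, -0.119], TCP at [0.237, 0.578, 0.231] pointing down, gripper open.
Joint ranges: [-3.01, 3.01], [-1.01, 2.22], [0.06, 2.58], [-1.02, 4.17], [0.09, 2.62], [-3.14, 3.14]. Speed limits (rad/s): [2.57, 2.57, 3.14, 3.14, 3.14, 3.14].

### API

Orientations are given as a rotation vector (axis times angle).
In Python, from station import ctrl gives the robot as it stands. The module is installed in compiled form; this text tells all that it offers.
- The arm moves only by the shell command python3 -m handwheel 'ROWS' [FORCE]. ROWS is JSON, one flat list of numbers, 7 for each row, row after row: the opening, from 0 (shut) to 1 (fully open), then the shift along the tool's x, y, z in m, then the turn, a rotation vector about the tool's x, y, z in degrees. A call has 1 to 12 rows; each row is the pose to reach, as a shift and turn from the pose commanded when the call began, along the tool's axes at that moment; what a row does not reach only later rows make up. A row lasts 1/12 s, in which the tool goes at most 41.7 mm and 7.16 degrees, less where a joint would pass 70% of its speed; a pose out of reach is approached as far as the arm can. A call with a gripper value outside its range is refused whole. The fingers move at their own pace and stop on an object; FORCE is the grip in N (left out, the last holds). Time passes only in rows, so rows that repeat a pose let the fingers close. It gives the time, the measured TCP pose, the force and the opening at its end, in the units of the state.
- ctrl.get_obs(): the state, without advancing time (a new reading comes with each control period).
- ctrl.get_image(name): name is "scene" or "top"; returns (picture, depth): 384x512x3 uint8, blue, green, red; 384x512 float32, m along the optical axis (not along the pixel's ray), 0 where there is no reading.
- ctrl.camera_params(name): a dict with "fov_y" (degrees; the focal length in pixels is half the picture's height over the tangent of half this angle, whatever the lens; pixels are square), "cx", "cy" (the principal point, pixels), "dist_coeffs" ([k1, k2, p1, p2, k3] as OpenCV has them; the pictures are not rectified), "R" (3x3) and "t" (3): a world point X has camera coordinates R X + t. Camera axes: x right, y down, z forward; pixel columns grow to the right and rows downward; lengths in m; the calibration is good to about 2 mm. A picture is of the moment at which its call begins. camera_params takes no time and is no camera call.
- ctrl.finish_job(): hands the job in, once; it reports no verdict.
The state is a dict: "t": time; "q": joint angles; "dq": joint speeds; "effort": joint torques, N m; "tool_pos": TCP position; "tool_rot": TCP orientation; "contact_force": force on the tool from outside, world axes, zero at the start; "wrist_torque": the same for the moment, N m; "opening": finger opening in m.
Only numpy, scipy, OpenCV 4.12 (cv2) and the standard library are available. Lean on these libraries where they do the work, as an engineer would, in place of code of your own. Each camera call takes 0.05 s, during which the arm holds its last target.

### The job

Push the round sample carrier off the landing and down the sloped chute, keeping it standing on the chute, until it rests against the stop. Then pick up the metal cover plate by its handle, keep it level and lower it (do not drop it) over the two guide pins until it lies flat on both shoulders above the carrier. Let go, and leave the small vial and the timer as they stand.

Things in the scene. Friction and masses are not known exactly. Their poses are not given: they have to be found in the camera images.
- feeder: fixed bench feeder on a grey 150 x 330 mm base. Origin on the worktop under it, z up, -y is downhill. At its +y end a level aluminium landing, top 60 mm above the worktop, 112 mm wide, from y = +175 (open end) to y = +50 mm; then the chute along x = 0, down to the stop at y = -100 mm. All 'feeder' points below move with it
- chute_crest (a point): feeder: middle of the edge where the level landing ends and the slope begins (the chute's mouth), on the floor's surface. Over the last 52 mm of the landing two funnel cheeks narrow it from 112 mm to the chute's width. Rims and cheeks are 10 mm high. A carrier pushed well off its middle wedges against a cheek
- bed: feeder: chute floor, sloping down 12 degrees, 153 mm long, 54 mm wide between walls 10 mm high. Origin on the floor at the middle of the stop's uphill face; y uphill along the floor, z square to it, x across. The stop is a dark steel blade 50 mm wide, 20 mm high; a dark block (top 46 mm above the worktop) stands behind it
- plate_seat (a point): feeder: where cover_grip lies once the cover is seated: midway between the two guide pins, 20 mm above their shoulders. Pins: upright, 8 mm thick, tips tapered to 3 mm, at 55 mm either side along the feeder's x, 20 mm tall above the shoulders of 22 mm thick posts. Shoulders 68, pin tops 88 mm above the worktop; the carrier fits below the cover
- carrier_mid (a point): sample carrier: grey plastic puck, 48 mm across, 26 mm high, about 90 g, smooth and slippery, dark bore in its top, standing loose on the landing; this is its centre, half-way up. Friction just holds it on the slope (it does not slide by itself). At the stop its centre is 24 mm uphill of the stop's face
- cover_grip (a point): cover plate lying flat on the worktop: steel, 150 (x) x 56 x 6 mm, about 250 g, two 12.5 mm through holes at 55 mm either side along x. On its middle a black handle block, 50 mm long (x), 12 mm thick (y), 6 to 34 mm above the plate's underside, with a foot 62 x 20 mm up to 9 mm. This point: handle's middle, 20 mm above the underside. Fits either way round
- vial_mid (a point): bystander: small capped glass vial, 23 mm across, 44 mm high, loose; its centre. Not to be moved
- cover: same cover plate; origin at the middle of its underside, x along its length, z up
- timer_mid (a point): bystander: white bench timer, 66 x 66 x 20 mm, loose; its centre. Not to be moved
Not all that is in view belongs to the job. Of the things shaped like the cover, the bare steel one is meant.

How it is judged:
By the outcome, as a careful person would: the job done as asked, in the order asked, and still so for the second after the job is handed in, with the robot touching nothing.
It also fails if it takes over 59 s, if anything falls off the work surface, if the arm or the gripper's body presses on something with over 40 N, if the wrist force passes 120 N, or if a joint passes its speed limit or range.

## Working session

There is one attempt and no reset: what is moved stays moved. The work goes in short steps, Python scripts to look and compute and a shell command to move; the robot and the scene stay as the last step left them, time stands still between calls to the robot, and variables do not carry over. Pictures are saved under pics/ and viewed, and the job is handed in when it is done.

```bash
mkdir -p pics
cat > h.py <<'E'
import numpy as np, cv2
from station import ctrl
def grab(tag):
    for n in ("scene","top"):
        im,d=ctrl.get_image(n); np.savez(f"{n}_{tag}.npz",im=im,d=d); cv2.imwrite(f"pics/{n}_{tag}.png",im)
def K(n):
    p=ctrl.camera_params(n); f=192/np.tan(np.radians(p["fov_y"]/2))
    return np.array([[f,0,p["cx"]],[0,f,p["cy"]],[0,0,1]]),np.array(p["dist_coeffs"],float),np.array(p["R"]),np.array(p["t"])
def ray(n,uv):
    k,dc,R,t=K(n); q=cv2.undistortPoints(np.array(uv,float).reshape(-1,1,2),k,dc).reshape(-1,2)
    return -R.T@t, np.c_[q,np.ones(len(q))]@R
def atz(n,uv,z):
    c,d=ray(n,uv); z=np.broadcast_to(z,len(d)); return c+d*((z-c[2])/d[:,2])[:,None]
def bydepth(n,tag,uv):
    D=np.load(f"{n}_{tag}.npz")["d"]; c,d=ray(n,uv)
    z=np.array([np.median(D[int(round(v))-1:int(round(v))+2,int(round(u))-1:int(round(u))+2]) for u,v in uv]); return c+d*z[:,None]
def proj(n,X):
    k,dc,R,t=K(n); return cv2.projectPoints(np.array(X,float).reshape(-1,1,3),cv2.Rodrigues(R)[0],t,k,dc)[0].reshape(-1,2)
def crop(n,tag,x0,y0,w,h,s,out):
    im=cv2.imread(f"pics/{n}_{tag}.png")[y0:y0+h,x0:x0+w]; cv2.imwrite(f"pics/{out}.png",cv2.resize(im,None,fx=s,fy=s,interpolation=cv2.INTER_CUBIC))
E
python3 - <<'E'
from h import *
o=ctrl.get_obs(); print(o)
grab("a")
for n in("scene","top"): print(n,K(n))
E
```

```text
{'t': 0.0, 'q': array([ 1.06198155e+00,  5.33607546e-02,  1.61427462e+00, -2.09203022e-06,
        1.47599603e+00, -1.19004800e-01]), 'dq': array([ 0.00161783, -0.00090526,  0.00091497,  0.00139586,  0.00126656,
       -0.00199231]), 'effort': array([ 9.71000045e-04, -3.93697572e+01, -3.70168912e+01, -4.87105251e-05,
        7.22828656e-03,  3.57052636e-05]), 'tool_pos': array([0.23720975, 0.57757232, 0.23007217]), 'tool_rot': array([ 0.30429971,  1.54970649, -0.30736283]), 'contact_force': array([1.225647  , 0.19411398, 0.26758656]), 'wrist_torque': array([-0.06069958,  0.01124055,  0.00167496]), 'opening': 0.08562681860678213}
scene (array([[442.66658278,   0.        , 253.79949448],
       [  0.        , 442.66658278, 197.60523752],
       [  0.        ,   0.        ,   1.        ]]), array([-0.09601999,  0.        ,  0.        ,  0.        ,  0.        ]), array([[ 0.8242283 , -0.56575474,  0.02385958],
       [-0.29698707, -0.46777725, -0.83245608],
       [ 0.48212694,  0.67904787, -0.55357709]]), array([-0.48198142,  0.15407022,  1.10489953]))
top (array([[389.226665  ,   0.        , 252.09176445],
       [  0.        , 389.226665  , 189.7669974 ],
       [  0.        ,   0.        ,   1.        ]]), array([0.00321142, 0.        , 0.        , 0.        , 0.        ]), array([[ 0.0264049 , -0.99961898,  0.00804215],
       [-0.98664623, -0.027354  , -0.16056457],
       [ 0.16072338, -0.00369507, -0.98699257]]), array([-0.11840429,  0.50555405,  1.15490028]))
```

View pics/scene_a.png

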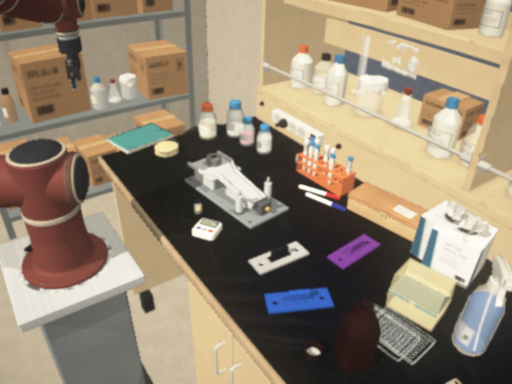

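View pics/top_a.png

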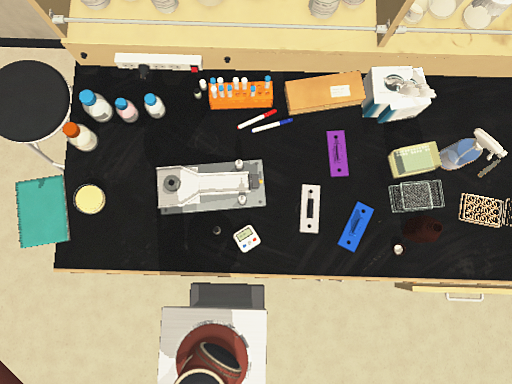

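The feeder is at top (211,186), with the carrier at (171,184). The timer is at (246,238) and the vial at (217,229). There are three things shaped like the cover: light grey at (310,208), purple at (337,153) and blue at (356,227). The light grey one looks like bare steel, so I'll check it up close.

Run:
```python
from h import *
crop("top","a",145,145,130,75,6,"c1"); crop("scene","a",180,145,130,110,6,"c2"); crop("top","a",285,170,60,75,7,"c3");crop("scene","a",240,230,80,60,8,"c4")
```

```text
(no output)
```

View pics/c1.png

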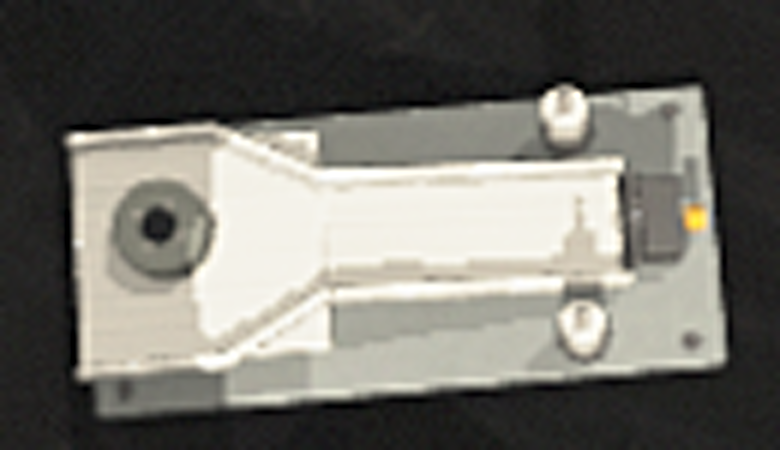

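View pics/c2.png

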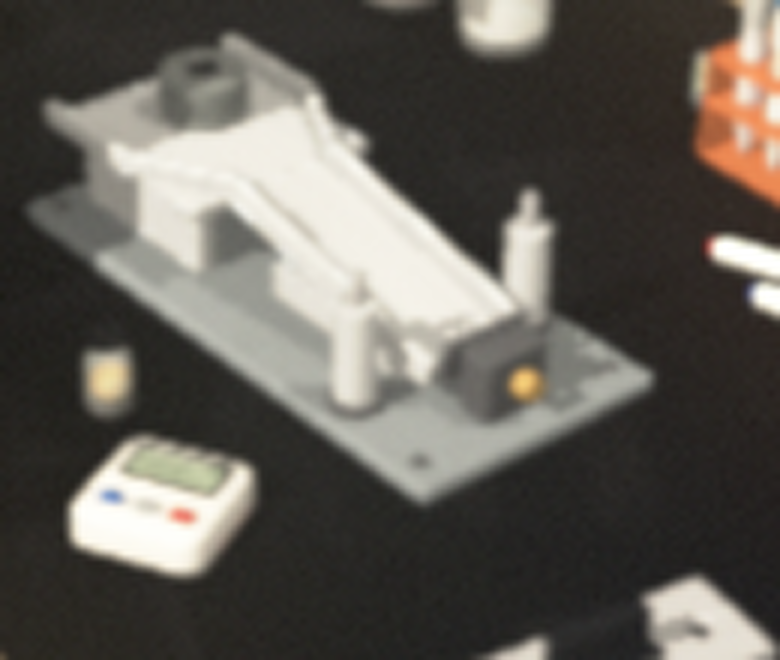

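View pics/c3.png

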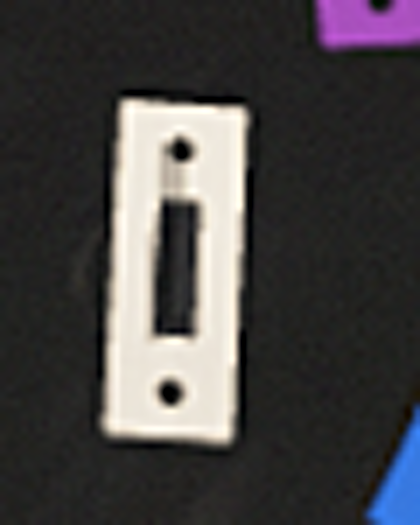

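View pics/c4.png

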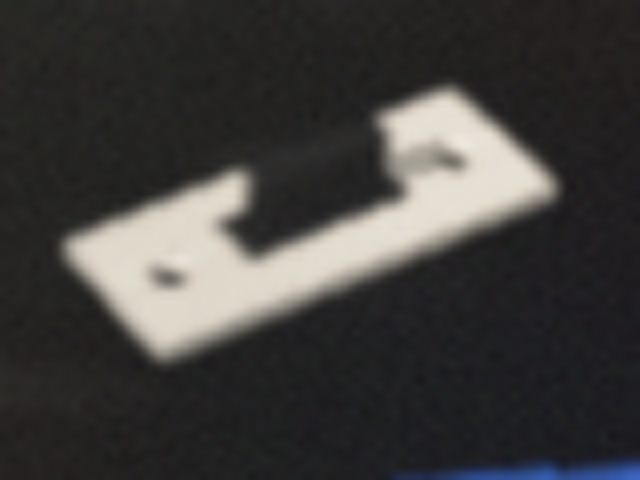

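Run:
```python
from h import *
crop("top","a",153,160,50,60,12,"d1"); crop("top","a",222,152,48,60,12,"d2"); crop("scene","a",180,145,64,48,12,"d3");crop("scene","a",228,172,64,50,12,"d4")
```

```text
(no output)
```

View pics/d1.png

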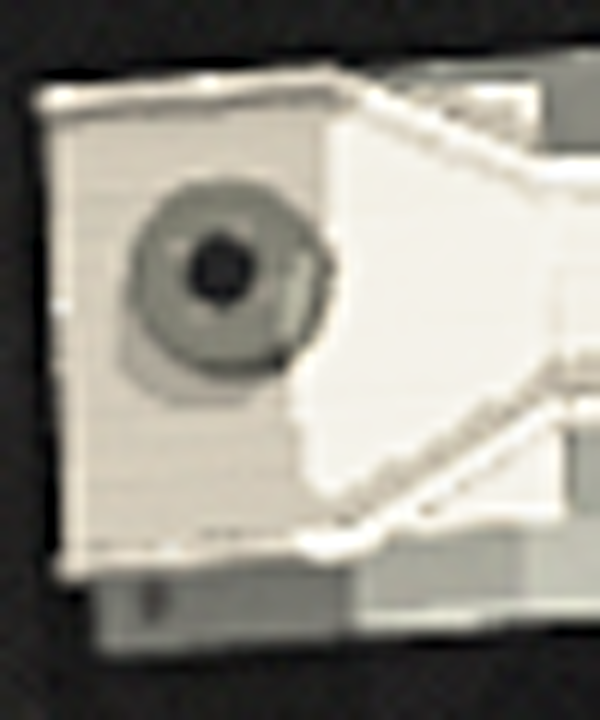

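View pics/d2.png

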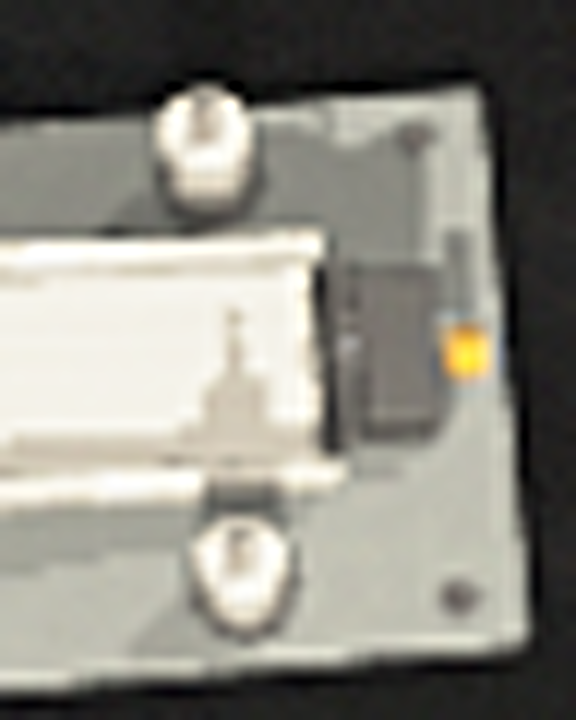

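View pics/d3.png

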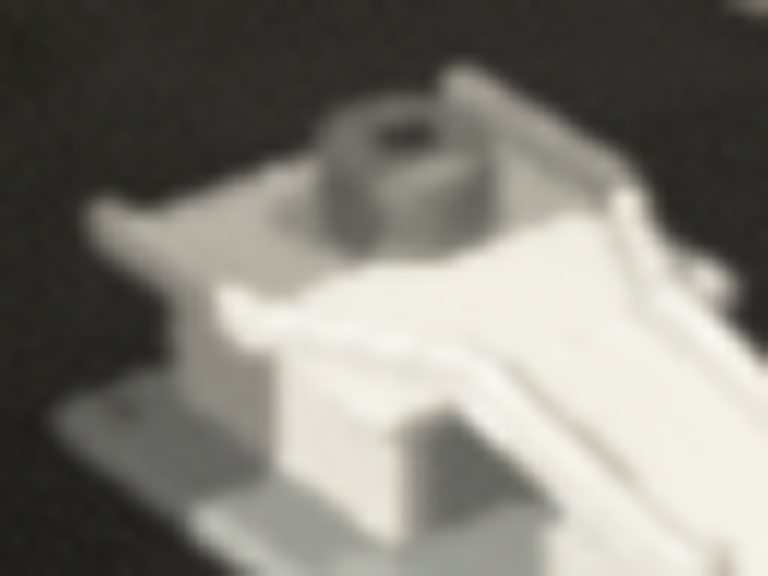

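View pics/d4.png

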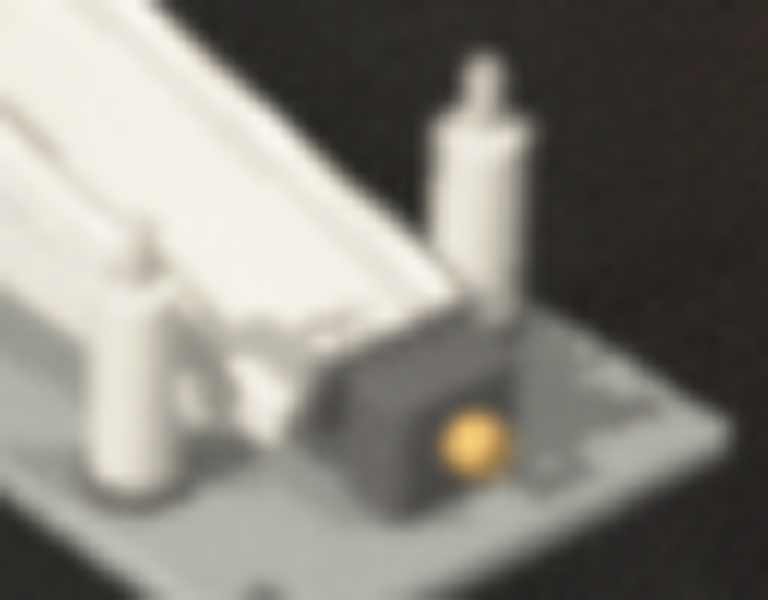

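```bash
cat >> h.py <<'E'
def px(pts,x0,y0,s): return (np.array(pts,float)+.5)/s-.5+[x0,y0]
E
python3 - <<'E'
from h import *
np.set_printoptions(precision=4,suppress=True)
ts=px([(206,135),(245,563)],222,152,12)
tt=px([(205,103),(240,540)],222,152,12)
st=px([(485,55),(145,222)],228,172,12); ss=px([(482,132),(132,287)],228,172,12)
print("top shoulder",atz("top",ts,.068)); print("top tip",atz("top",tt,.088))
print("scene tip",atz("scene",st,.088)); print("scene sh",atz("scene",ss,.068))
print("depth sh", bydepth("top","a",ts), bydepth("scene","a",ss))
print("bore",atz("top",px([(222,270)],153,160,12),.086),atz("scene",px([(405,132)],180,145,12),.086))
print("cam",[ray(n,[(250,190)])[0] for n in("top","scene")])
# cover
h=px([(180,150),(171,391)],285,170,7); print("holes",atz("top",h,.006))
hs=px([(168,272),(452,157)],240,230,8); print("holes scene",atz("scene",hs,.006))
c=px([(118,97),(249,107),(236,444),(101,435)],285,170,7); C=atz("top",c,.006);print("corners",C,C.mean(0))
c=px([(62,245),(452,85),(560,188),(163,362)],240,230,8); C=atz("scene",c,[.006]*4);print("corners s",C,C.mean(0))
print("handle top", atz("top",px([(160,200),(201,200),(195,336),(155,336)],285,170,7),.034))
print("vial,timer",atz("top",[(217,229),(246,238),(398,249)],.04), bydepth("top","a",[(217,229),(246,238)]))
E
```

```text
top shoulder [[ 0.5861 -0.0618  0.068 ]
 [ 0.477  -0.075   0.068 ]]
top tip [[ 0.5896 -0.0619  0.088 ]
 [ 0.4799 -0.074   0.088 ]]
scene tip [[ 0.5873 -0.0658  0.088 ]
 [ 0.4763 -0.0848  0.088 ]]
scene sh [[ 0.5854 -0.0685  0.068 ]
 [ 0.4755 -0.0807  0.068 ]]
depth sh [[ 0.5851 -0.0619  0.0722]
 [ 0.4753 -0.0752  0.0808]] [[ 0.5864 -0.0673  0.0671]
 [ 0.4766 -0.079   0.0667]]
bore [[0.5178 0.136  0.086 ]] [[0.5175 0.1319 0.086 ]]
cam [array([ 0.3163, -0.1003,  1.222 ]), array([-0.0897, -0.9509,  0.7514])]
holes [[ 0.5155 -0.2892  0.006 ]
 [ 0.4065 -0.2854  0.006 ]]
holes scene [[ 0.4058 -0.2902  0.006 ]
 [ 0.5153 -0.2954  0.006 ]]
corners [[ 0.5391 -0.261   0.006 ]
 [ 0.5361 -0.3205  0.006 ]
 [ 0.3837 -0.3144  0.006 ]
 [ 0.3861 -0.2543  0.006 ]] [ 0.4613 -0.2875  0.006 ]
corners s [[ 0.3851 -0.2618  0.006 ]
 [ 0.5387 -0.2665  0.006 ]
 [ 0.5349 -0.3265  0.006 ]
 [ 0.3814 -0.3223  0.006 ]] [ 0.46   -0.2943  0.006 ]
handle top [[ 0.4883 -0.2761  0.034 ]
 [ 0.4888 -0.2941  0.034 ]
 [ 0.4287 -0.2916  0.034 ]
 [ 0.4282 -0.2741  0.034 ]]
vial,timer [[ 0.3857 -0.0018  0.04  ]
 [ 0.361  -0.0902  0.04  ]
 [ 0.3404 -0.5485  0.04  ]] [[ 0.3855 -0.002   0.0431]
 [ 0.3619 -0.09    0.0163]]
```

```bash
cat >> h.py <<'E'
from scipy.spatial.transform import Rotation as Ro
YAW=np.radians(6.6)
def down(yaw,sgn=1):
    y=sgn*np.array([np.cos(yaw),np.sin(yaw),0]); x=np.array([0,0,-1.]); return np.c_[x,y,np.cross(x,y)]
def plan(p,R):
    o=ctrl.get_obs(); R0=Ro.from_rotvec(o["tool_rot"]).as_matrix()
    print("t",o["t"],"pos",np.round(o["tool_pos"],4),"shift mm",np.round(R0.T@(np.array(p)-o["tool_pos"])*1000,1),"turn deg",np.round(np.degrees(Ro.from_matrix(R0.T@R).as_rotvec()),2), "F",np.round(o["contact_force"],1),"op",round(o["opening"],4))
E
python3 - <<'E'
from h import *
print(Ro.from_rotvec(ctrl.get_obs()["tool_rot"]).as_matrix().round(3))
plan((.512,.182,.2),down(YAW)); plan((.512,.182,.2),down(YAW,-1))
print(np.round(bydepth("top","a",[(90,198),(40,210),(155,105),(80,137)]),3))
print(proj("scene",[ctrl.get_obs()["tool_pos"]]),bydepth("scene","a",[(74,84),(72,80)]))
crop("scene","a",30,0,80,110,7,"e1")
E
```

```text
[[-0.001  0.38   0.925]
 [-0.002  0.925 -0.38 ]
 [-1.    -0.002 -0.   ]]
t 0.1 pos [0.2372 0.5776 0.2302] shift mm [  30.6 -261.5  404.5] turn deg [6.107e+01 5.000e-02 1.000e-01] F [-0.3 -0.6  0.3] op 0.0853
t 0.1 pos [0.2372 0.5776 0.2302] shift mm [  30.6 -261.5  404.5] turn deg [-1.1893e+02 -1.2000e-01  5.0000e-02] F [-0.3 -0.6  0.3] op 0.0853
[[0.472 0.398 0.02 ]
 [0.432 0.553 0.011]
 [0.758 0.201 0.079]
 [0.644 0.412 0.098]]
[[76.56650953 87.3195823 ]] [[0.21916776 0.52252202 0.26163   ]
 [0.21553982 0.5243029  0.27545435]]
```

View pics/e1.png

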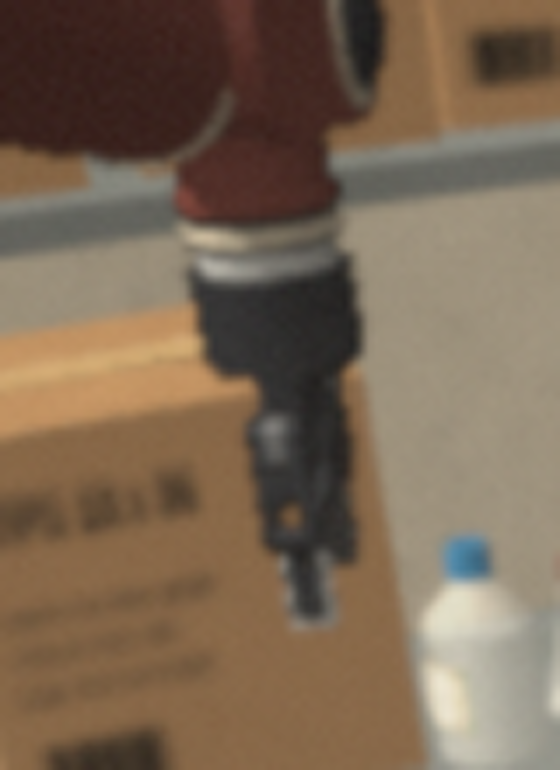

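```bash
python3 -m handwheel '[0.4,10,0,0,0,0,0, 0.4,0.030,-0.131,0.202,30,0,0, 0.4,0.030,-0.2615,0.4045,61,0,0, 0.4,0.030,-0.2615,0.4045,61,0,0]'; python3 -c "
from h import *
plan((.512,.182,.2),down(YAW))"
```

```text
t: 0.43
tool_pos: [0.3083, 0.4738, 0.1912]
tool_rot: [0.598, 1.487, -0.604]
contact_force: [0.8, -0.6, 0.1]
opening: 0.0387
t 0.4333 pos [0.3083 0.4738 0.1912] shift mm [ -8.4 -68.1 349.3] turn deg [39.35  0.1   0.2 ] F [ 0.8 -0.6  0.1] op 0.0387
```

The first row had 10 where I meant 0.010 m. The per-row cap limited it to about 40 mm down through free air, so nothing was touched. I'll continue.

```bash
python3 -m handwheel '[0.4,-0.008,-0.068,0.349,39.35,0,0, 0.4,-0.008,-0.068,0.349,39.35,0,0, 0.4,-0.008,-0.068,0.349,39.35,0,0, 0.4,-0.008,-0.068,0.349,39.35,0,0, 0.4,-0.008,-0.068,0.349,39.35,0,0, 0.4,-0.008,-0.068,0.349,39.35,0,0, 0.4,-0.008,-0.068,0.349,39.35,0,0, 0.4,-0.008,-0.068,0.349,39.35,0,0, 0.4,-0.008,-0.068,0.349,39.35,0,0, 0.4,-0.008,-0.068,0.349,39.35,0,0, 0.4,-0.008,-0.068,0.349,39.35,0,0]'; python3 -c "
from h import *
plan((.512,.182,.1),down(YAW))
grab('b')
p=ctrl.get_obs()['tool_pos'];print([proj(n,[p]) for n in('top','scene')])
crop('top','b',110,100,110,110,6,'f1');crop('scene','b',150,60,110,110,6,'f2')"
```

```text
t: 1.35
tool_pos: [0.5136, 0.1838, 0.2009]
tool_rot: [1.122, 1.263, -1.124]
contact_force: [-0.0, -0.3, -0.3]
opening: 0.0342
t 1.35 pos [0.5136 0.1838 0.2009] shift mm [100.9  -1.6   1.7] turn deg [ 0.08 -0.02  0.07] F [-0.  -0.3 -0.3] op 0.0342
[array([[143.90244126, 175.64327686]]), array([[202.39443146, 116.29788683]])]
```

View pics/f1.png

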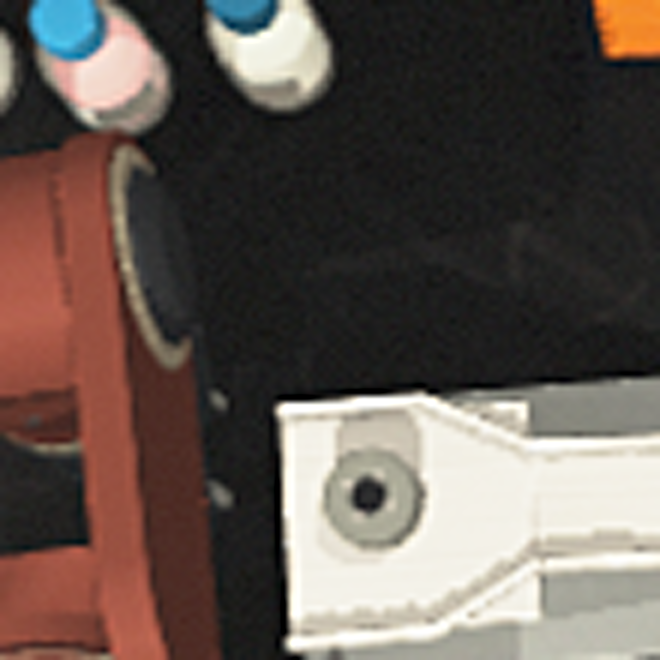

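View pics/f2.png

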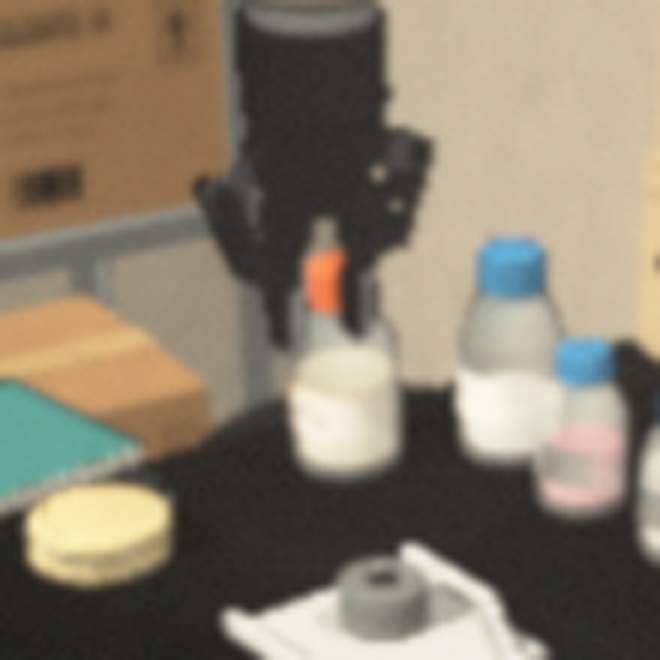

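Run:
```python
from h import *
np.set_printoptions(precision=4,suppress=True)
for n,pts in(("top",[(130,150),(290,150),(290,250),(130,250),(220,260),(380,180),(300,130)]),("scene",[(170,180),(220,255),(300,220),(280,280),(250,150),(330,225)])): print(n,bydepth(n,"b",pts))
print(bydepth("top","b",px([(218,398),(222,493)],110,100,6)))
print(bydepth("scene","b",px([(283,338),(355,328)],150,60,6)))
print("cover pts scene",bydepth("scene","b",px([(110,250),(452,110),(520,185),(170,330)],240,230,8)))
print("cover pts top",bydepth("top","b",px([(140,120),(230,120),(220,420),(120,420)],285,170,7)))
```

```text
top [[ 0.4981  0.1241  0.5235]
 [ 0.6495 -0.2242 -0.0016]
 [ 0.3291 -0.2274  0.0006]
 [ 0.3162  0.1008  0.5544]
 [ 0.2929 -0.0115 -0.0017]
 [ 0.5582 -0.5131  0.0006]
 [ 0.7178 -0.2562 -0.0016]]
scene [[ 0.3948  0.2053 -0.0023]
 [ 0.3416 -0.2009 -0.0009]
 [ 0.6126 -0.194  -0.0017]
 [ 0.4172 -0.3562 -0.0028]
 [ 0.7351  0.2435 -0.0036]
 [ 0.6705 -0.2581 -0.0027]]
[[0.5354 0.1768 0.2193]
 [0.4938 0.1731 0.2155]]
[[0.4856 0.1705 0.2138]
 [0.5306 0.1766 0.207 ]]
cover pts scene [[ 0.3972 -0.2708  0.0048]
 [ 0.5326 -0.2743  0.0034]
 [ 0.5265 -0.3168  0.0042]
 [ 0.3926 -0.3101  0.0039]]
cover pts top [[ 0.5288 -0.2711  0.0056]
 [ 0.5296 -0.3115  0.0077]
 [ 0.3942 -0.3074  0.0052]
 [ 0.393  -0.2627  0.0058]]
```

```bash
python3 - <<'E'
from h import *
np.set_printoptions(precision=4,suppress=True)
A=atz("top",px([(37,97),(63,575)],153,160,12),.070); B=atz("top",px([(325,235),(345,485)],222,152,12),.038)
C=atz("top",px([(535,160),(550,400)],153,160,12),.070)
Cin=atz("top",px([(540,190),(552,362)],153,160,12),.060)
S=atz("scene",px([(100,215),(455,75)],180,145,12),.070)
for P in (A,B,C,Cin,S): print(P,P.mean(0))
o=np.array([.5316,-.0684]); 
for yaw in (6,6.6,7.2):
  y=np.radians(yaw); fx=np.array([np.cos(y),np.sin(y)]);fy=np.array([-fx[1],fx[0]])
  print(yaw,[((P.mean(0)[:2]-o)@fx*1000,(P.mean(0)[:2]-o)@fy*1000) for P in(A,B,C,Cin,S)])
E
python3 -c "
import cv2
im=cv2.imread('pics/top_b.png')[150:225,150:275];cv2.imwrite('pics/g1.png',cv2.resize(im,None,fx=6,fy=6,interpolation=2))"
```

```text
[[0.5636 0.1884 0.07  ]
 [0.4429 0.174  0.07  ]] [0.5032 0.1812 0.07  ]
[[ 0.5675 -0.0924  0.038 ]
 [ 0.5021 -0.0993  0.038 ]] [ 0.5348 -0.0959  0.038 ]
[[0.5509 0.0625 0.07  ]
 [0.49   0.0558 0.07  ]] [0.5205 0.0592 0.07  ]
[[0.5452 0.0623 0.06  ]
 [0.5012 0.0571 0.06  ]] [0.5232 0.0597 0.06  ]
[[0.4416 0.1607 0.07  ]
 [0.5603 0.1793 0.07  ]] [0.5009 0.17   0.07  ]
6 [(np.float64(-2.114571206309587), np.float64(251.22650162916642)), (np.float64(0.3056859646448526), np.float64(-27.64224045411153)), (np.float64(2.269119641203397), np.float64(128.02925575108472)), (np.float64(5.070935420445244), np.float64(128.28310227138203)), (np.float64(-5.58381452967029), np.float64(240.2917628813114))]
6.6 [(np.float64(0.5163344263116216), np.float64(251.23487005385286)), (np.float64(0.01620562916464594), np.float64(-27.643925889957895)), (np.float64(3.6096899507227183), np.float64(127.99847409474229)), (np.float64(6.414010330586884), np.float64(128.2229666865001)), (np.float64(-3.067224899771555), np.float64(240.3370600317903))]
7.2 [(np.float64(3.147183437044436), np.float64(251.2156877438782)), (np.float64(-0.27327648344542116), np.float64(-27.642579857811693)), (np.float64(4.94986441706144), np.float64(127.95365596330366)), (np.float64(7.756381872216455), np.float64(128.1487700083795)), (np.float64(-0.5502989140980652), np.float64(240.3560015152842))]
```

View pics/g1.png

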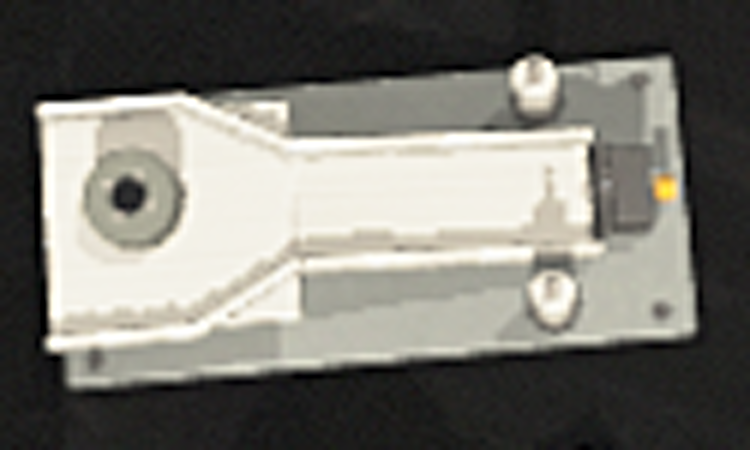

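```bash
cat >> h.py <<'E'
def fr(yawdeg): 
    y=np.radians(yawdeg); fx=np.array([np.cos(y),np.sin(y),0]); return fx,np.array([-fx[1],fx[0],0]),np.array([0,0,1.])
def overlay(n,tag,o,yaw,x0,y0,w,h,s,out):
    fx,fy,fz=fr(yaw); O=np.array([o[0],o[1],0]); W=lambda P:np.array([O+p[0]*fx+p[1]*fy+p[2]*fz for p in np.array(P)/1000])
    im=cv2.imread(f"pics/{n}_{tag}.png")[y0:y0+h,x0:x0+w]; im=cv2.resize(im,None,fx=s,fy=s,interpolation=cv2.INTER_CUBIC)
    zf=60-150*np.tan(np.radians(12)); L=[]
    for sg in(-1,1): L+= [[(56*sg,175,70),(56*sg,102,70),(27*sg,50,70),(27*sg,-100,zf+10)],[(56*sg,175,60),(56*sg,102,60),(27*sg,50,60),(27*sg,-100,zf)]]
    L+=[[(-56,175,60),(56,175,60)],[(-27,50,60),(27,50,60)],[(-25,-100,zf+20),(25,-100,zf+20)]]
    for sg in(-1,1):
        a=np.linspace(0,2*np.pi,30); L+=[np.c_[55*sg+11*np.cos(a),-76.5+11*np.sin(a),68+0*a],[(55*sg,-76.5,68),(55*sg,-76.5,88)]]
    for l in L:
        q=(proj(n,W(l))-[x0,y0]+.5)*s-.5; cv2.polylines(im,[np.round(q*8).astype(np.int32)],False,(0,0,255),1,cv2.LINE_AA,3)
    cv2.imwrite(f"pics/{out}.png",im)
E
python3 - <<'E'
from h import *
fx,fy,_=fr(6.6)
o=np.array([.5316,-.0684,0])+.0765*fy; print(o)
overlay("top","b",o,6.6,150,150,125,75,6,"g2")
o2=np.array([.5308,-.0746,0])+.0765*fy
overlay("scene","b",o2,6.6,180,145,130,90,6,"g3")
E
```

```text
[0.52280731 0.00759302 0.        ]
```

View pics/g2.png

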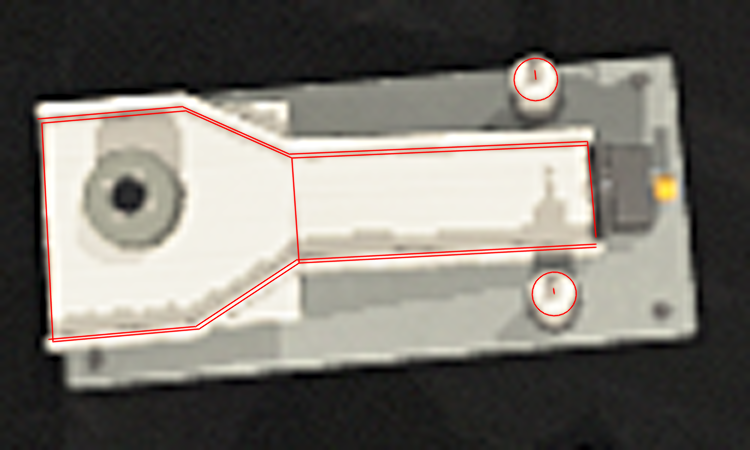

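View pics/g3.png

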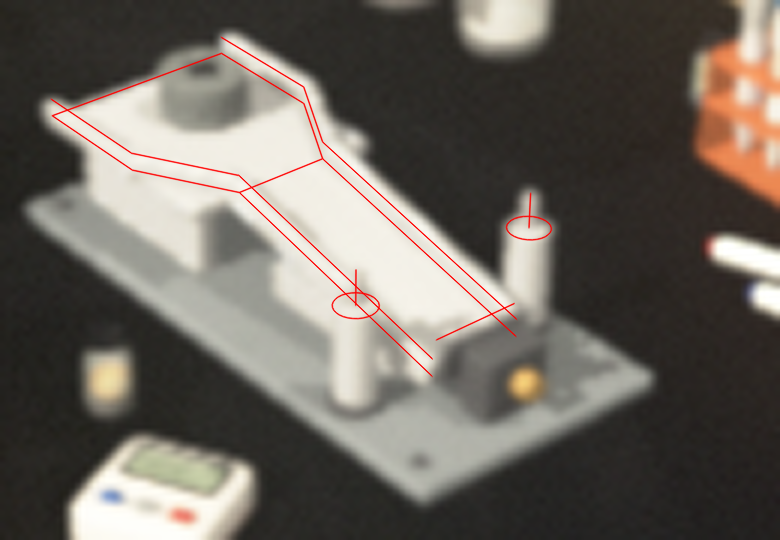

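Run:
```python
from h import *
fx,fy,_=fr(6.0)
o=np.array([.5322,-.0684,0])+.0765*fy; print(o)
overlay("top","b",o,6.0,150,150,125,75,6,"g4")
overlay("scene","b",o+[0,-.0065,0],6.0,180,145,130,90,6,"g5")
for b in([.5178,.136],[.5175,.1319+.0065]): print((np.array(b)-o[:2])@fx[:2],(np.array(b)-o[:2])@fy[:2])
```

```text
[0.52420357 0.00768092 0.        ]
0.007044502598605304 0.1282854852843293
0.006997014341837114 0.13070369637219345
```

View pics/g4.png

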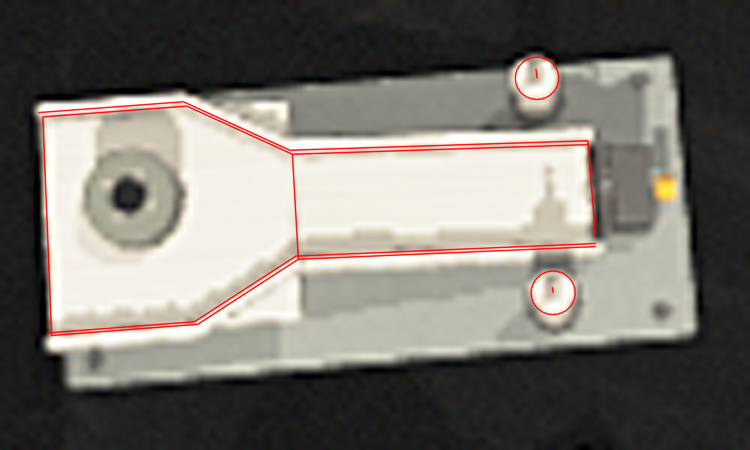

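View pics/g5.png

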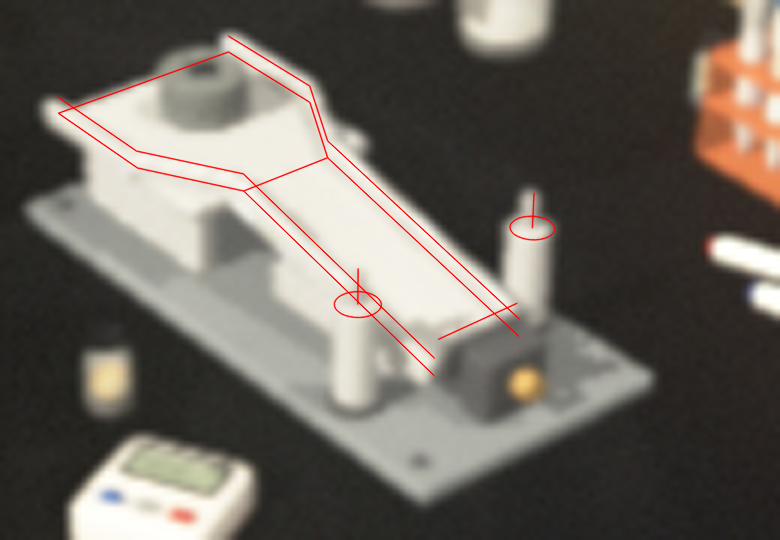

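```bash
cat >> h.py <<'E'
YAW=np.radians(6.3); O=np.array([.5235,.0045])
def F(x,y,z):
    fx,fy,_=fr(6.3); return np.r_[O+(x*fx+y*fy)[:2]/1000,z/1000]
def where():
    fx,fy,_=fr(6.3); p=ctrl.get_obs()["tool_pos"]; d=p[:2]-O; print("feeder coords of TCP",np.round([d@fx[:2]*1e3,d@fy[:2]*1e3,p[2]*1e3],1))
E
python3 -c "
from h import *
where(); plan(F(8.5,182,73),down(YAW))"
```

```text
feeder coords of TCP [  9.1 180.9 200.9]
t 1.45 pos [0.5127 0.1854 0.2009] shift mm [128.   -0.5  -1. ] turn deg [ 0.56 -0.02  0.07] F [ 0.2  0.7 -0.7] op 0.0339
```

```bash
python3 -m handwheel '[0.31,0.035,0,0,0,0,0, 0.31,0.07,0,0,0,0,0, 0.31,0.1,0,0,0,0,0, 0.31,0.118,0,0,0,0,0, 0.31,0.127,0,0,0,0,0, 0.31,0.127,0,0,0,0,0]'; python3 -c "
from h import *
where();grab('c');crop('top','c',130,140,110,90,7,'h1');crop('scene','c',170,110,100,80,8,'h2')
p=ctrl.get_obs()['tool_pos'];print(p,[proj(n,[p]) for n in('top','scene')]);where()"
```

```text
t: 1.95
tool_pos: [0.5108, 0.1855, 0.0717]
tool_rot: [1.116, 1.267, -1.123]
contact_force: [0.4, 0.1, 0.1]
opening: 0.0262
feeder coords of TCP [  7.3 181.3  71.7]
[0.51371435 0.18567203 0.07544695] [array([[155.01491391, 183.57288047]]), array([[204.06237218, 152.06466139]])]
feeder coords of TCP [ 10.2 181.2  75.4]
```

View pics/h1.png

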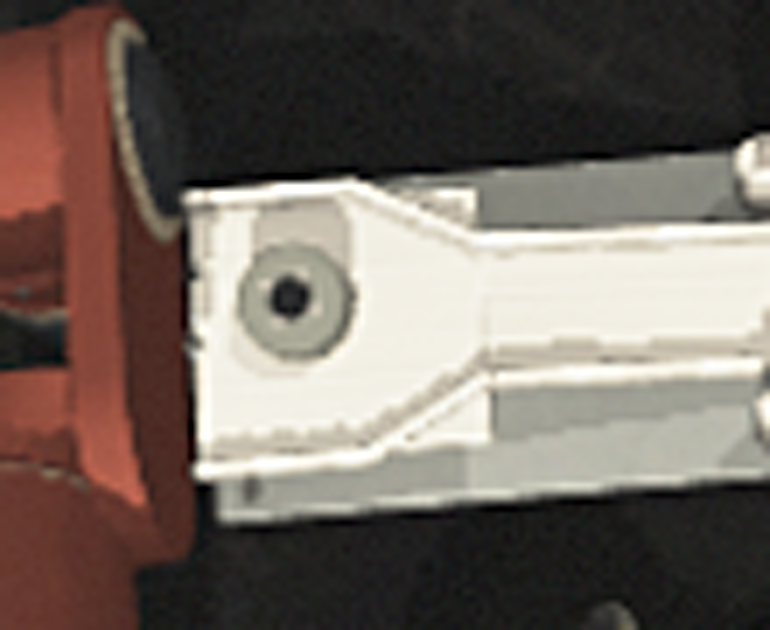

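View pics/h2.png

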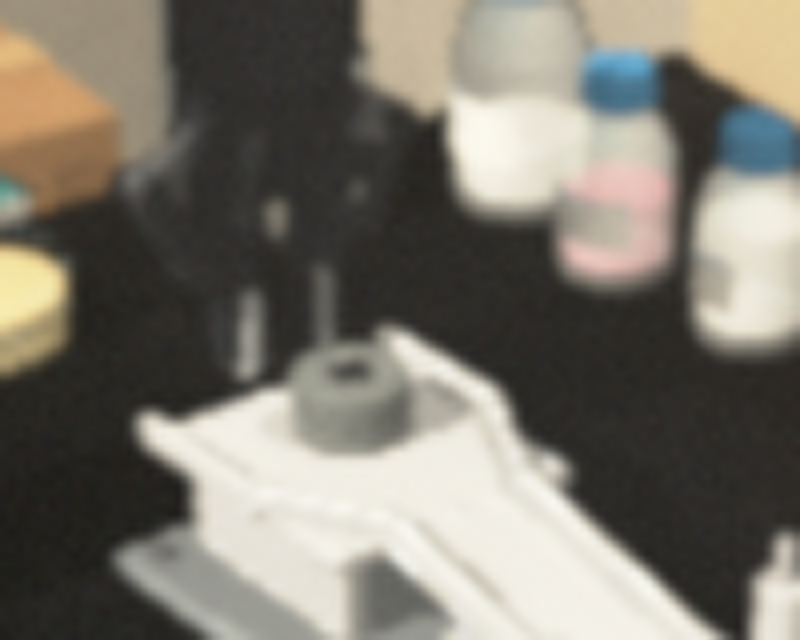

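```bash
python3 -c "
from h import *
for r in([1.122,1.263,-1.124],[1.116,1.267,-1.123],ctrl.get_obs()['tool_rot']):
  R=Ro.from_rotvec(r).as_matrix(); print(np.degrees(np.arctan2(R[1,1],R[0,1])),np.degrees(R[2,1:]))
print(np.round(ctrl.get_obs()['q'],4))
"
```

```text
6.682729893564586 [-0.08397803  0.00764852]
6.974441908628546 [-0.27679407  0.0455376 ]
6.906879534636798 [ 0.06655213 -0.01275717]
[2.1050e-01 1.5500e-02 1.9246e+00 1.0000e-04 1.2003e+00 8.9900e-02]
```

```bash
python3 -m handwheel '[0.31,0,0,0.010,0.5,0,0, 0.31,0,-0.0005,0.016,0.5,0,0, 0.31,0,-0.0005,0.020,0.5,0,0, 0.31,0,-0.001,0.024,0.5,0,0, 0.31,0,-0.002,0.028,0.5,0,0, 0.31,0,-0.003,0.032,0.5,0,0, 0.31,0,-0.004,0.036,0.5,0,0, 0.31,0,-0.005,0.040,0.5,0,0]' 20; python3 -c "
from h import *
where();grab('d');crop('top','d',130,140,110,90,7,'i1');crop('scene','d',170,110,100,80,8,'i2')"
```

```text
t: 2.72
tool_pos: [0.5132, 0.144, 0.0745]
tool_rot: [1.128, 1.259, -1.127]
contact_force: [-0.0, 0.2, 0.2]
opening: 0.0267
feeder coords of TCP [  5.1 139.8  74.5]
```

View pics/i1.png

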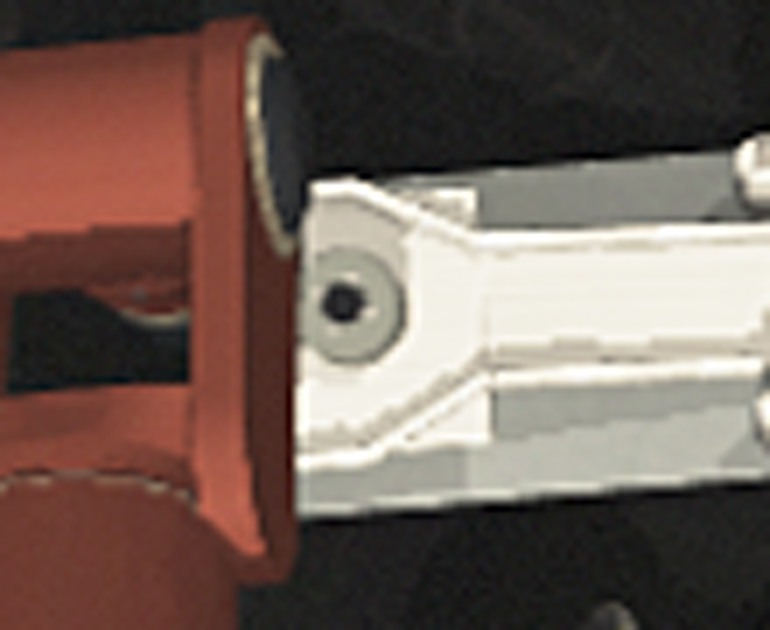

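View pics/i2.png

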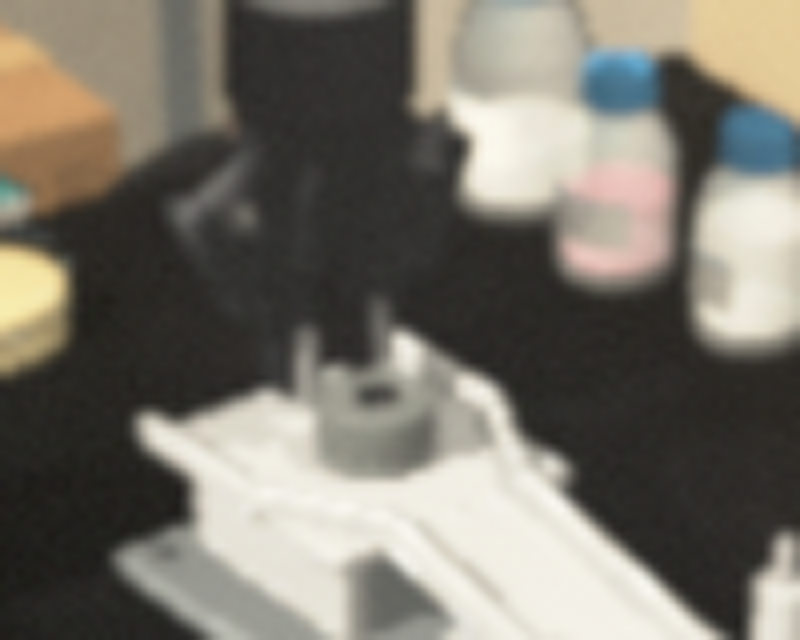

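```bash
cat >> h.py <<'E'
def puck_top(uv,z=.086,ot=(.5235,.0076)):
    fx,fy,_=fr(6.3); p=atz("top",[uv],z)[0]; d=p[:2]-ot; print("puck feeder(top-frame)",np.round([d@fx[:2]*1e3,d@fy[:2]*1e3],1), p)
E
python3 -c "
from h import *
puck_top((170.97,182.07)); puck_top((178.6,182.7))
"
```

```text
puck feeder(top-frame) [  8.4 128.5] [0.51772486 0.13622453 0.086     ]
puck feeder(top-frame) [  4.6 106.1] [0.51646044 0.11357175 0.086     ]
```

```bash
sed -i 's/O=np.array(\[.5235,.0045\])/O=np.array([.5235,.0078])/' h.py; python3 -m handwheel '[0.31,0,-0.001,0.004,0,0,0, 0.31,0,-0.002,0.008,0,0,0, 0.31,0,-0.003,0.012,0,0,0, 0.31,0,-0.004,0.017,0,0,0, 0.31,0,-0.0045,0.022,0,0,0, 0.31,0,-0.0045,0.026,0,0,0, 0.31,0,-0.0045,0.030,0,0,0]' 20; python3 -c "
from h import *
where();grab('e');crop('top','e',130,140,110,90,7,'j1');crop('scene','e',170,110,100,80,8,'j2')
r=ctrl.get_obs()['tool_rot'];R=Ro.from_rotvec(r).as_matrix(); print(np.degrees(np.arctan2(R[1,1],R[0,1])))"
```

```text
t: 3.4
tool_pos: [0.5121, 0.1136, 0.0745]
tool_rot: [1.128, 1.259, -1.128]
contact_force: [0.1, 0.5, 0.6]
opening: 0.0266
feeder coords of TCP [  0.2 106.4  74.5]
6.284497492410535
```

View pics/j1.png

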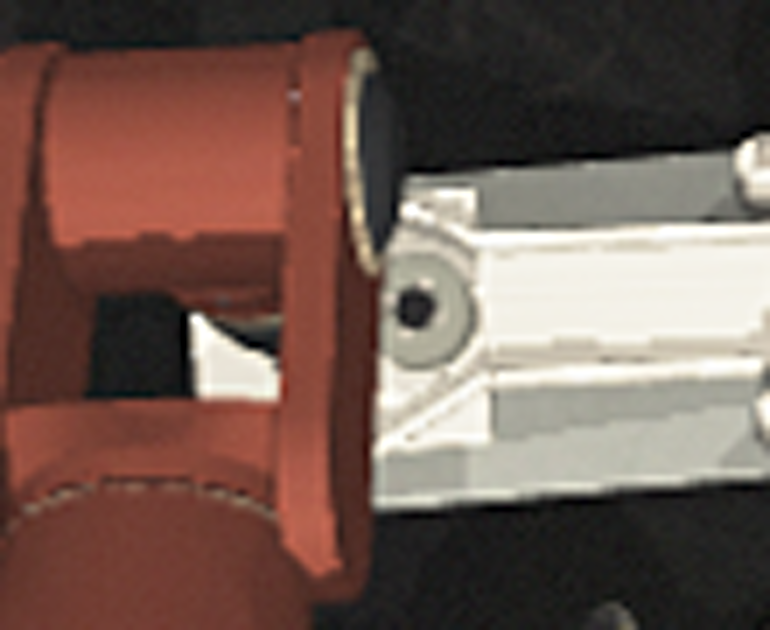

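View pics/j2.png

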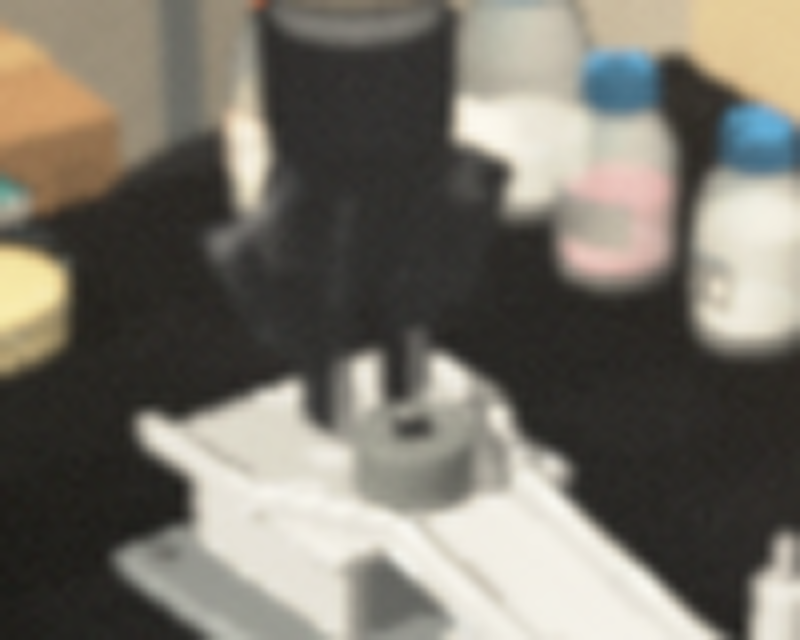

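```bash
python3 -c "
from h import *
puck_top((188.86,183.57))
overlay('top','e',(.5235,.0076),6.3,175,150,65,50,12,'k1')
overlay('scene','e',(.5235,.0011),6.3,190,140,65,50,12,'k2')
"
```

```text
puck feeder(top-frame) [-0.5 76. ] [0.51469183 0.08311201 0.086     ]
```

View pics/k1.png

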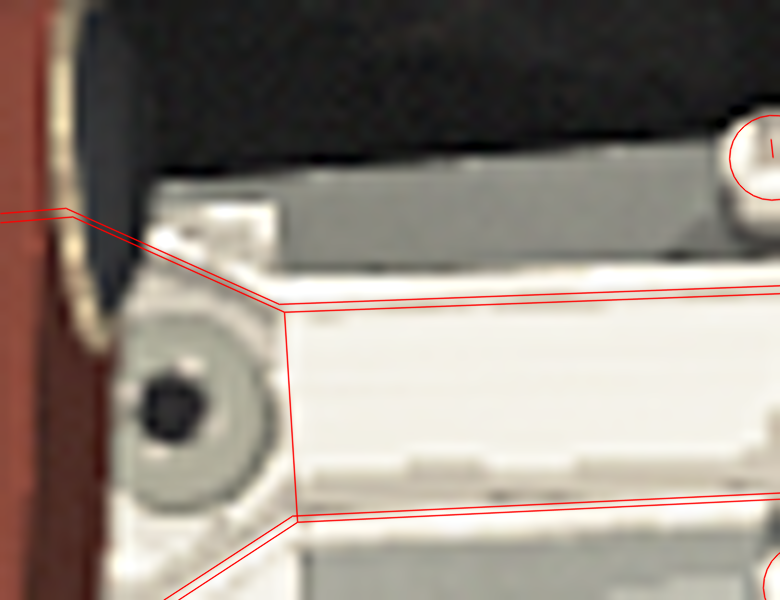

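View pics/k2.png

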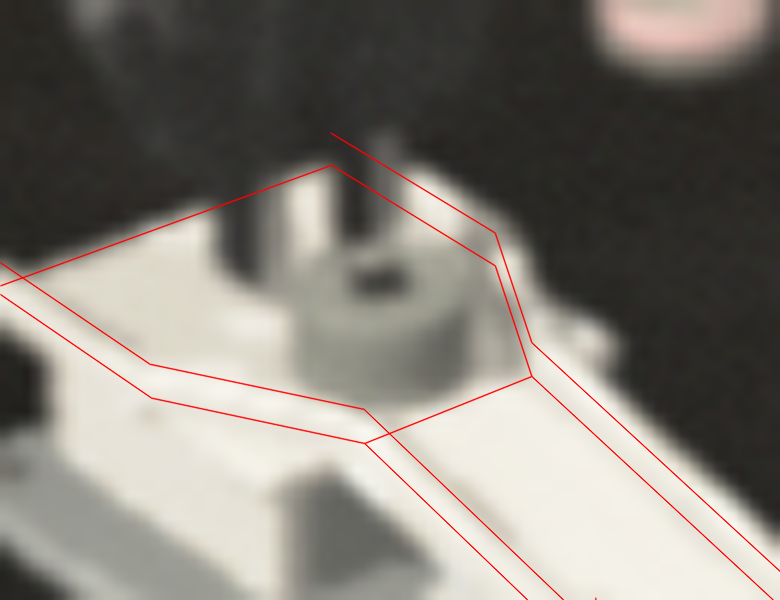

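Run:
```python
from h import *
im=np.load("top_a.npz")["im"].astype(float).mean(2)
# lower base edge columns 175..255 : strongest drop near expected row; upper edge cols 215..258
def edge(cols,line,up,half=4):
    out=[]
    for c in cols:
        r0=line(c); rows=np.arange(int(r0)-half,int(r0)+half+1); v=im[rows,c]; g=np.diff(v)*(1 if up else -1)
        g=np.clip(g,0,None); 
        i=g.argmax(); w=g[max(0,i-1):i+2]; out.append((c,rows[0]+.5+ (np.arange(max(0,i-1),max(0,i-1)+len(w))*w).sum()/w.sum()))
    return np.array(out)
l=lambda p,q:(lambda c:145+p[1]/6+((c-145)*6-p[0])*(q[1]-p[1])/(q[0]-p[0])/6)
lo=edge(range(168,262,2),l((97,417),(727,366)),False); up=edge(range(200,234,2),l((320,120),(702,86)),True)
up=np.r_[up,edge(range(246,260,2),l((320,120),(702,86)),True)]
for z in(.006,.010):
  for e in(lo,up):
    W=atz("top",e,z); p=np.polyfit(W[:,1],W[:,0],1); r=W[:,0]-np.polyval(p,W[:,1]); k=abs(r)<.003; p=np.polyfit(W[k,1],W[k,0],1); print(z,"yaw",np.degrees(np.arctan(-p[0])),"x at y=-.0684",np.polyval(p,-.0684),"at .08",np.polyval(p,.08),"rms",r[k].std(),k.sum())
```

```text
0.006 yaw 6.4492137457828465 x at y=-.0684 0.4565997101030422 at .08 0.43982489985507395 rms 0.00046325932882191224 47
0.006 yaw 6.315406330490259 x at y=-.0684 0.6084404664063747 at .08 0.5920165628667686 rms 0.0003093020516033529 24
0.01 yaw 6.449213745782911 x at y=-.0684 0.4561263846664313 at .08 0.43935157441846284 rms 0.0004617354548324688 47
0.01 yaw 6.315406330490143 x at y=-.0684 0.6074679143990016 at .08 0.591044010859396 rms 0.00030828461423728894 24
```

```bash
python3 -m handwheel '[0.31,0,0.0005,0.005,0,0,0, 0.31,0,0.001,0.010,0,0,0, 0.31,0,0.001,0.015,0,0,0, 0.31,0,0.001,0.020,0,0,0, 0.31,0,0.001,0.025,0,0,0, 0.31,0,0.001,0.030,0,0,0, 0.31,0,0.001,0.035,0,0,0, 0.31,0,0.001,0.040,0,0,0, 0.31,0,0.001,0.045,0,0,0]' 20; python3 -c "
from h import *
where();grab('f');crop('top','f',150,140,110,80,7,'l1');crop('scene','f',190,120,100,75,8,'l2')"
```

```text
t: 4.25
tool_pos: [0.518, 0.0689, 0.0744]
tool_rot: [1.127, 1.259, -1.128]
contact_force: [-0.0, 0.4, -0.0]
opening: 0.0263
feeder coords of TCP [ 1.3 61.4 74.4]
```

View pics/l1.png

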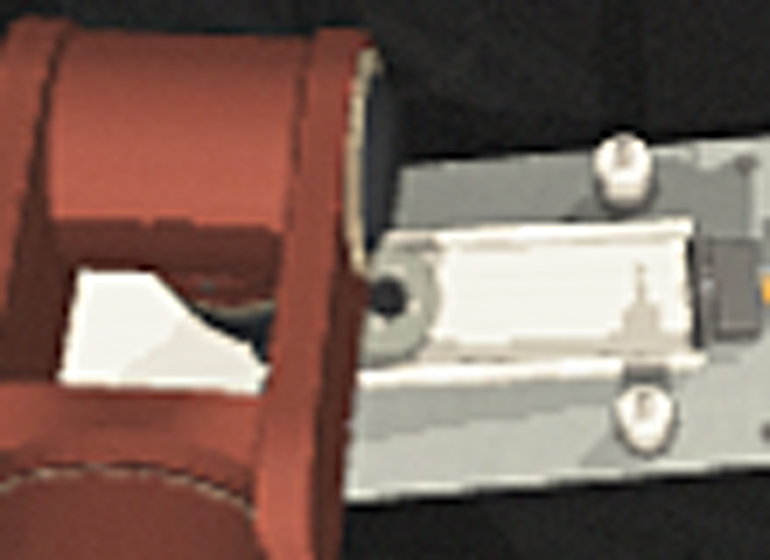

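View pics/l2.png

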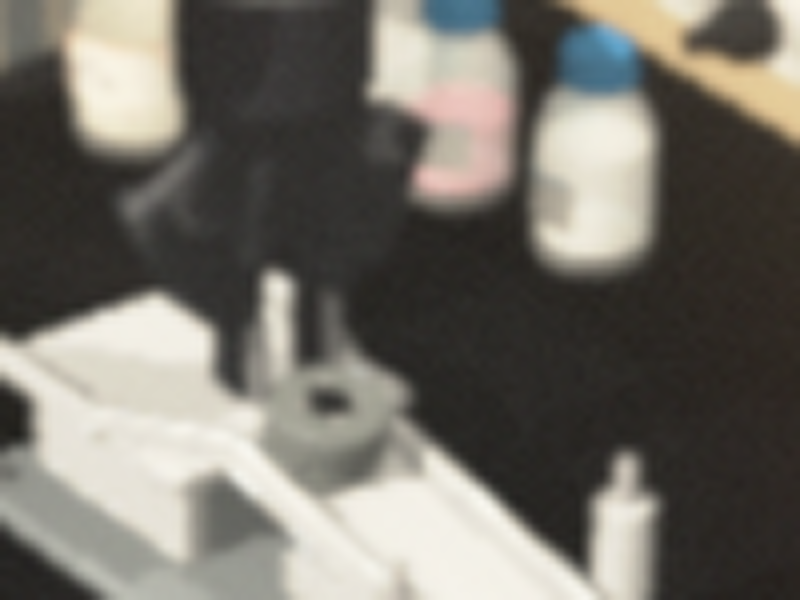

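```bash
python3 -m handwheel '[0.31,0,0,0.005,0,0,0, 0.31,0,0,0.010,0,0,0, 0.31,0,0,0.015,0,0,0, 0.31,0,0,0.020,0,0,0, 0.31,0.0004,0,0.025,0,0,0, 0.31,0.0015,0,0.030,0,0,0, 0.31,0.0026,0,0.035,0,0,0, 0.31,0.0036,0,0.040,0,0,0, 0.31,0.0047,0,0.045,0,0,0, 0.31,0.0057,0,0.050,0,0,0, 0.31,0.0068,0,0.055,0,0,0, 0.31,0.0079,0,0.060,0,0,0]' 20; python3 -c "
from h import *
where();grab('g');crop('top','g',170,140,110,80,7,'m1');crop('scene','g',200,140,100,75,8,'m2')"
```

```text
t: 5.35
tool_pos: [0.5247, 0.0094, 0.0665]
tool_rot: [1.127, 1.259, -1.127]
contact_force: [0.2, -0.0, 0.6]
opening: 0.0269
feeder coords of TCP [ 1.4  1.4 66.5]
```

View pics/m1.png

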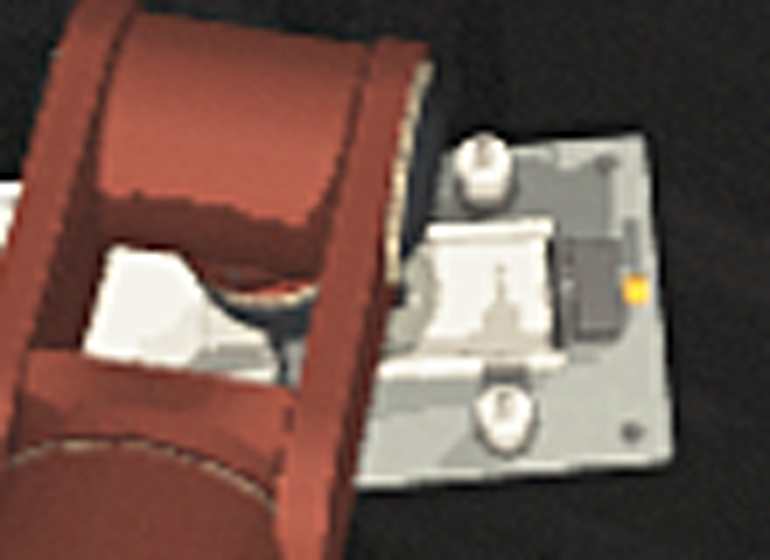

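View pics/m2.png

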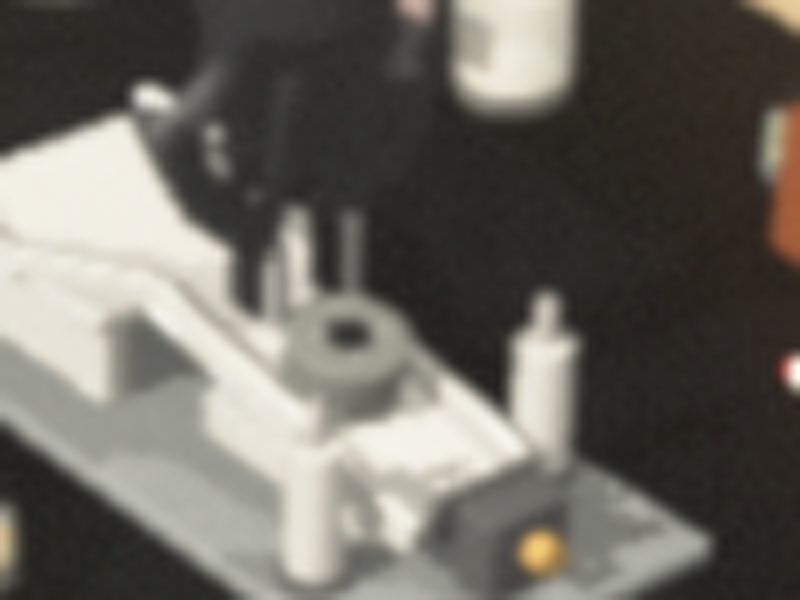

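```bash
python3 -m handwheel '[0.31,0.0011,0,0.005,0,0,0, 0.31,0.0021,0,0.010,0,0,0, 0.31,0.0032,0,0.015,0,0,0, 0.31,0.0043,0,0.020,0,0,0, 0.31,0.0053,0,0.025,0,0,0, 0.31,0.0064,0,0.030,0,0,0, 0.31,0.0074,0,0.035,0,0,0, 0.31,0.0083,0,0.039,0,0,0, 0.31,0.0089,0,0.042,0,0,0, 0.31,0.0094,0,0.044,0,0,0, 0.31,0.0096,0,0.045,0,0,0]' 20; python3 -c "
from h import *
where();grab('i');crop('top','i',180,140,100,80,8,'n1');crop('scene','i',210,150,90,70,8,'n2')"
```

```text
t: 6.37
tool_pos: [0.5296, -0.0351, 0.0569]
tool_rot: [1.128, 1.259, -1.128]
contact_force: [0.3, 0.6, 0.7]
opening: 0.0264
feeder coords of TCP [  1.4 -43.3  56.9]
```

View pics/n1.png

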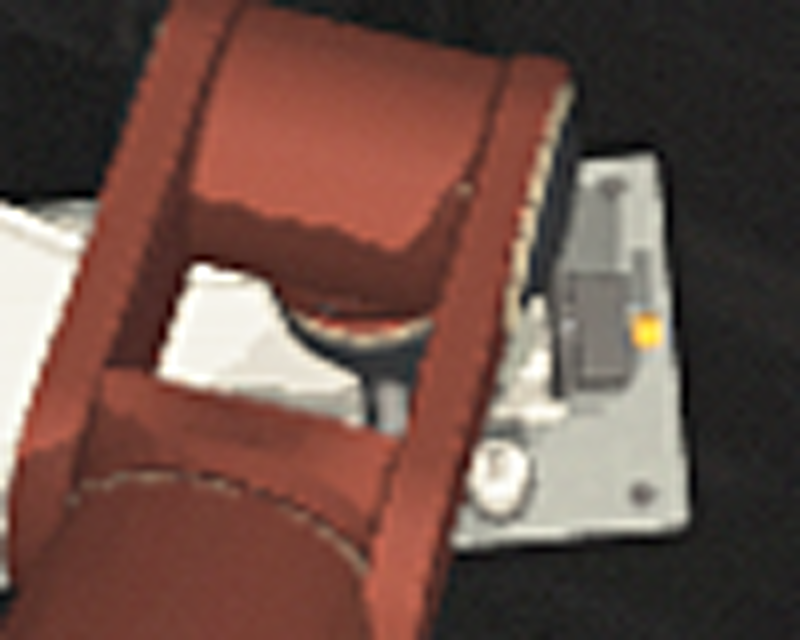

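View pics/n2.png

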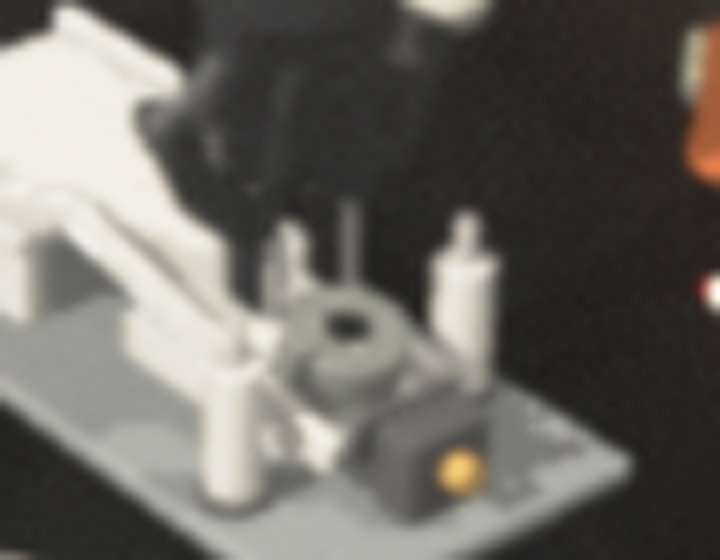

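```bash
python3 -m handwheel '[0.31,0.0003,0,0.0015,0,0,0, 0.31,0.0006,0,0.003,0,0,0, 0.31,0.0006,0,0.003,0,0,0]' 20; python3 -m handwheel '[0.31,0.0002,0,0.001,0,0,0, 0.31,0.0002,0,0.001,0,0,0]'; python3 -m handwheel '[0.31,0.0002,0,0.001,0,0,0,0.31,0.0002,0,0.001,0,0,0]'; python3 -c "
from h import *
where();grab('j');crop('scene','j',210,150,90,70,8,'o2')"
```

```text
t: 6.72
tool_pos: [0.53, -0.0379, 0.0564]
tool_rot: [1.127, 1.259, -1.127]
contact_force: [-0.5, -0.6, -0.3]
opening: 0.0263
t: 6.88
tool_pos: [0.5301, -0.0389, 0.0562]
tool_rot: [1.127, 1.259, -1.127]
contact_force: [-0.9, 0.1, 0.2]
opening: 0.0261
t: 7.05
tool_pos: [0.5302, -0.0399, 0.056]
tool_rot: [1.127, 1.259, -1.127]
contact_force: [0.4, 0.8, 0.6]
opening: 0.0263
feeder coords of TCP [  1.4 -48.1  56. ]
```

View pics/o2.png

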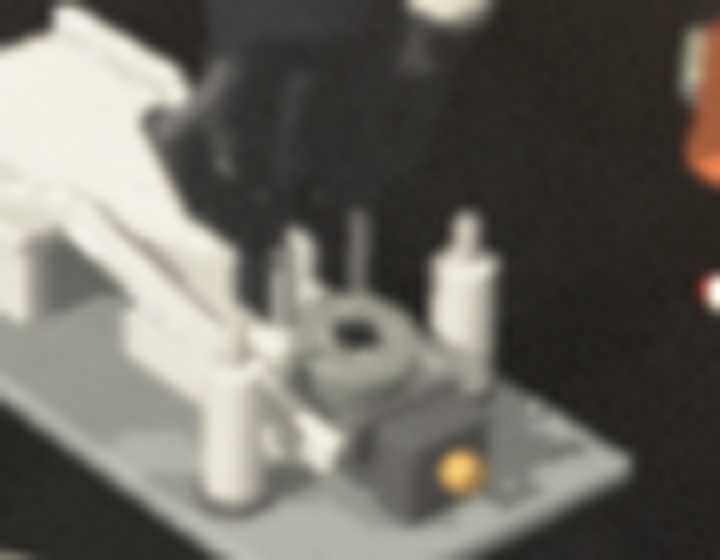

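```bash
python3 -m handwheel '[0.31,0.0003,0,0.0015,0,0,0, 0.31,0.0003,0,0.0015,0,0,0]' | grep -E "force|pos"; python3 -m handwheel '[0.31,0.0002,0,0.001,0,0,0, 0.31,0.0002,0,0.001,0,0,0]'| grep -E "force|pos"; python3 -c "
from h import *
where();grab('k');crop('scene','k',210,150,90,70,8,'p2');crop('top','k',180,140,100,80,8,'p1')"
```

```text
tool_pos: [0.5303, -0.0415, 0.0557]
contact_force: [0.4, -0.3, -0.0]
tool_pos: [0.5305, -0.0424, 0.0554]
contact_force: [-0.2, -0.3, -0.5]
feeder coords of TCP [  1.4 -50.7  55.4]
```

View pics/p2.png

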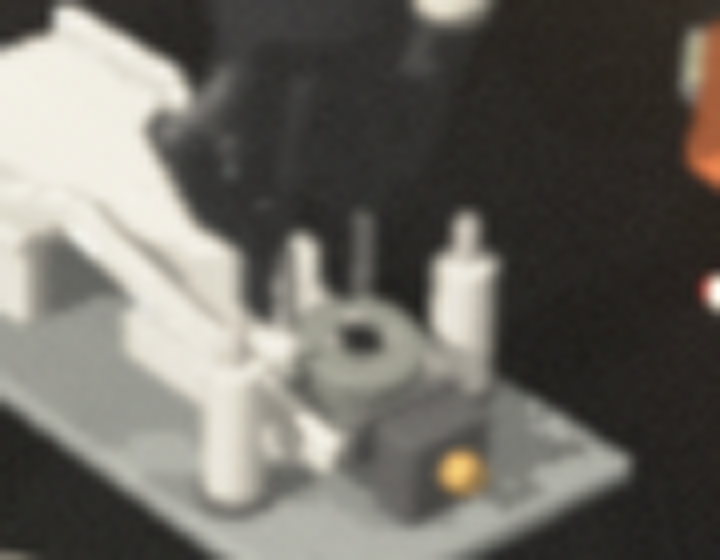

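View pics/p1.png

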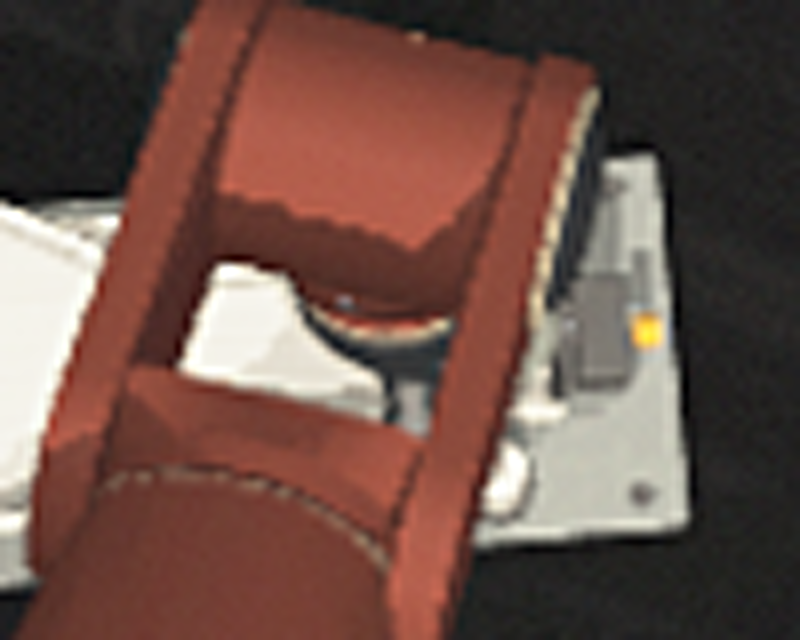

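```bash
python3 -c "
from h import *
fx,fy,_=fr(6.35)
for x in (0,1.5):
 for y in(-81.9,-78,-74):
  z=58.5+.2126*(y+81.9)
  for n,o,x0,y0 in(('scene',(.5235,.0011),210,150),('top',(.5235,.0076),180,140)):
   P=np.r_[np.array(o)+(x*fx+y*fy)[:2]/1e3,z/1e3]; q=proj(n,[P])[0]; print(x,y,n,(q-[x0,y0]+.5)*8-.5)
"
```

```text
0 -81.9 scene [364.43209391 342.03260281]
0 -81.9 top [501.00255192 329.86724157]
0 -78 scene [357.40203139 335.50955451]
0 -78 top [490.72358219 330.30351236]
0 -74 scene [350.21421637 328.84020681]
0 -74 top [480.16472229 330.75165706]
1.5 -81.9 scene [367.57591772 340.6156373 ]
1.5 -81.9 top [500.68571368 325.99906326]
1.5 -78 scene [360.54559457 334.09901896]
1.5 -78 top [490.40857756 326.43229277]
1.5 -74 scene [353.35749096 327.43623123]
1.5 -74 top [479.85160445 326.87731296]
```

```bash
for i in 1; do python3 -m handwheel '[0.31,0.0002,0,0.001,0,0,0, 0.31,0.0002,0,0.001,0,0,0]' | grep -E "force|pos"; python3 -m handwheel '[0.31,0.0002,0,0.001,0,0,0, 0.31,0.0002,0,0.001,0,0,0]'| grep -E "force|pos";done
```

```text
tool_pos: [0.5305, -0.0431, 0.0553]
contact_force: [-0.8, 1.3, -0.5]
tool_pos: [0.5306, -0.0436, 0.0552]
contact_force: [-1.3, 3.7, 2.5]
```

The force in y has risen to 3.7 N, so the carrier is against the stop. I'll back off and lift.

```bash
python3 -m handwheel '[0.31,0,0,-0.003,0,0,0, 0.31,-0.003,0,-0.010,0,0,0, 0.31,-0.008,0,-0.022,0,0,0, 0.31,-0.03,0,-0.035,0,0,0, 0.31,-0.07,0,-0.035,0,0,0, 0.31,-0.105,0,-0.035,0,0,0, 0.31,-0.13,0,-0.06,0,0,0, 0.31,-0.13,0,-0.10,0,0,0, 0.31,-0.13,0,-0.135,0,0,0, 0.31,-0.13,0,-0.135,0,0,0]' 20; python3 -c "
from h import *
where();grab('l');crop('scene','l',210,150,90,70,8,'q2');crop('top','l',180,140,100,80,8,'q1')"
```

```text
t: 8.75
tool_pos: [0.5151, 0.0951, 0.1866]
tool_rot: [1.126, 1.262, -1.121]
contact_force: [0.1, 0.3, -0.3]
opening: 0.0266
feeder coords of TCP [  1.2  87.7 186.6]
```

View pics/q2.png

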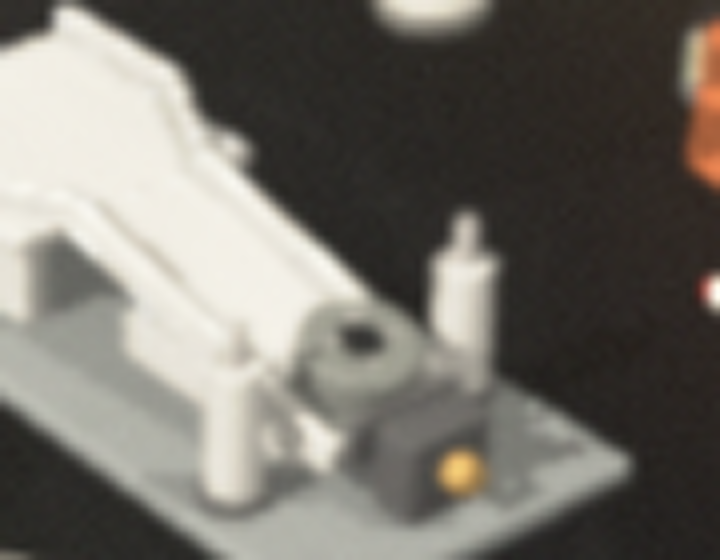

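View pics/q1.png

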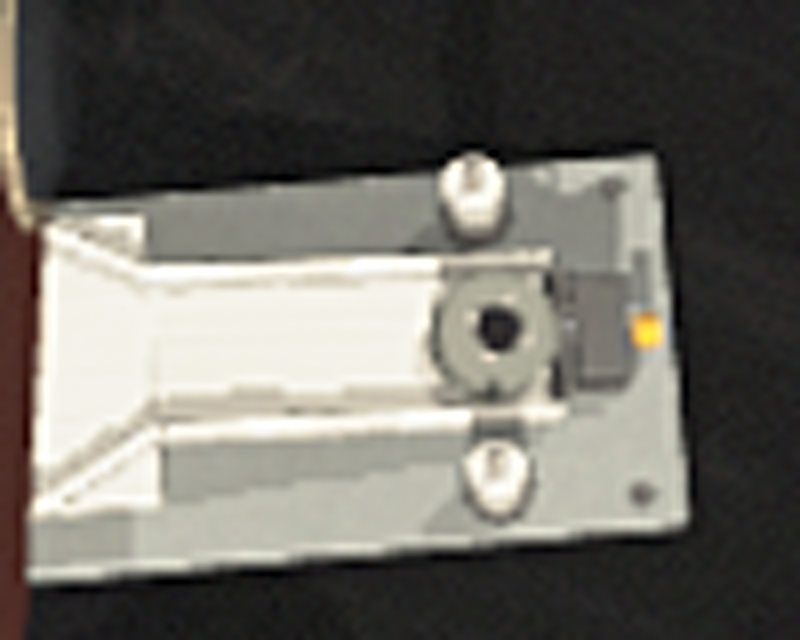

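Bore at top crop (499,329), against (501,330) predicted for the stop, so the carrier is seated and standing. Next is the cover.

```bash
python3 -c "
from h import *
plan((.4612,-.2878,.14),down(np.radians(87.7),-1)); print(np.round(ctrl.get_obs()['q'],3))"
```

```text
t 8.85 pos [0.5154 0.0915 0.1856] shift mm [ 45.8 -96.9 370.6] turn deg [ 9.882e+01 -0.000e+00 -7.000e-02] F [-1.2  0.2  0.3] op 0.0266
[ 3.400e-02 -1.610e-01  1.895e+00 -1.000e-03  1.406e+00 -8.000e-02]
```

```bash
python3 -m handwheel '[0.5,0.000,-0.010,0.037,7,0,0, 0.5,0.005,-0.020,0.074,14,0,0, 0.5,0.010,-0.029,0.111,21,0,0, 0.5,0.015,-0.039,0.148,28,0,0, 0.5,0.02,-0.048,0.185,35,0,0, 0.5,0.025,-0.058,0.222,42,0,0, 0.5,0.03,-0.068,0.259,49,0,0, 0.5,0.035,-0.078,0.296,56,0,0, 0.5,0.04,-0.087,0.333,63,0,0, 0.5,0.046,-0.097,0.3706,70,0,0, 0.5,0.046,-0.097,0.3706,77,0,0, 0.5,0.046,-0.097,0.3706,84,0,0]' 60;  python3 -c "
from h import *
plan((.4612,-.2878,.14),down(np.radians(87.7),-1)); print(np.round(ctrl.get_obs()['q'],3))"
```

```text
t: 9.85
tool_pos: [0.4586, -0.2921, 0.1384]
tool_rot: [2.113, 0.216, -2.116]
contact_force: [0.3, -0.6, -0.4]
opening: 0.0426
t 9.85 pos [ 0.4586 -0.2921  0.1384] shift mm [-1.6 -3.6 -3.4] turn deg [13.96  0.09  0.02] F [ 0.3 -0.6 -0.4] op 0.0426
[-7.040e-01 -6.400e-02  1.889e+00 -1.000e-03  1.319e+00  6.640e-01]
```

```bash
python3 -m handwheel '[0.5,0.02,0,0,7,0,0, 0.5,0.04,0,0,14,0,0, 0.5,0.06,0,0,14.5,0,0, 0.5,0.06,0,0,14.5,0,0]' 60;  python3 -c "
from h import *
plan((.4612,-.2878,.013),down(np.radians(87.7),-1)); grab('m')
plan((.4612,-.2878,.013),down(np.radians(87.7),-1)); 
p=ctrl.get_obs()['tool_pos'];print([proj(n,[p]) for n in('top','scene')])
crop('top','m',270,160,80,90,7,'r1');crop('scene','m',230,190,100,90,7,'r2')"
```

```text
t: 10.18
tool_pos: [0.4569, -0.2879, 0.0744]
tool_rot: [-2.191, 0.038, 2.207]
contact_force: [-0.4, 0.1, -0.8]
opening: 0.0426
t 10.1833 pos [ 0.4569 -0.2879  0.0744] shift mm [61.4  0.1 -4.7] turn deg [0.03 0.41 0.27] F [-0.4  0.1 -0.8] op 0.0426
t 10.2833 pos [ 0.4593 -0.2893  0.0784] shift mm [65.4 -1.5 -2. ] turn deg [0.1  0.11 0.06] F [-1.1 -0.4  0.8] op 0.0423
[array([[314.07868925, 205.89140785]]), array([[279.07194975, 233.30160912]])]
```

View pics/r1.png

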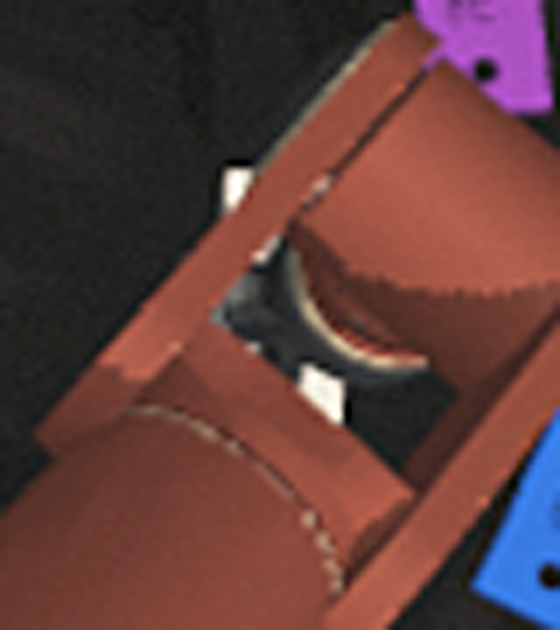

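View pics/r2.png

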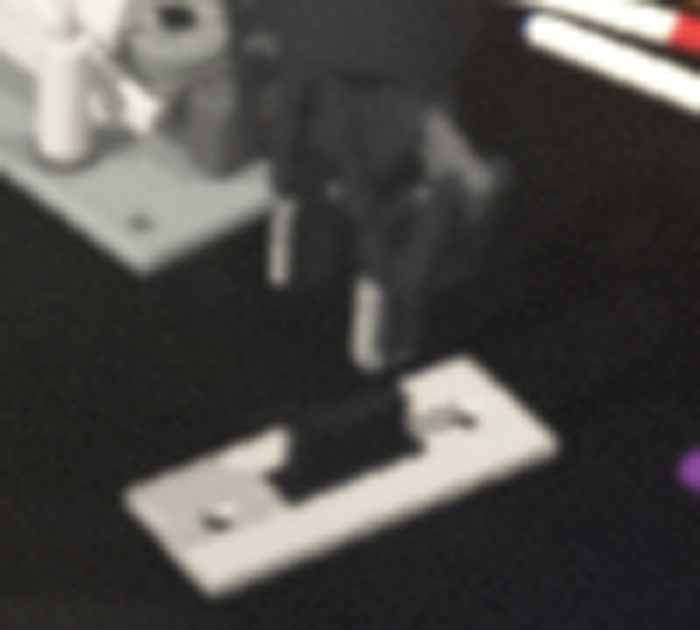

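```bash
python3 -m handwheel '[0.5,0.02,0,-0.003,0,0,0, 0.5,0.04,0,-0.003,0,0,0, 0.5,0.053,0,-0.003,0,0,0, 0.5,0.060,0,-0.003,0,0,0, 0.5,0.060,0,-0.003,0,0,0]' 60;  python3 -c "
from h import *
plan((.4612,-.2878,.013),down(np.radians(87.7),-1)); grab('n')
plan((.4612,-.2878,.013),down(np.radians(87.7),-1)); 
crop('top','n',270,160,80,90,7,'s1');crop('scene','n',235,205,80,70,9,'s2')"
```

```text
t: 10.7
tool_pos: [0.4625, -0.2889, 0.0181]
tool_rot: [-2.2, 0.04, 2.204]
contact_force: [-0.1, -0.0, -0.2]
opening: 0.043
t 10.7 pos [ 0.4625 -0.2889  0.0181] shift mm [ 5.1 -1.   1.3] turn deg [0.13 0.1  0.07] F [-0.1 -0.  -0.2] op 0.043
t 10.8 pos [ 0.4637 -0.2898  0.02  ] shift mm [ 7.  -1.9  2.6] turn deg [ 0.13 -0.05 -0.04] F [-0.5  0.9  0.7] op 0.0423
```

View pics/s2.png

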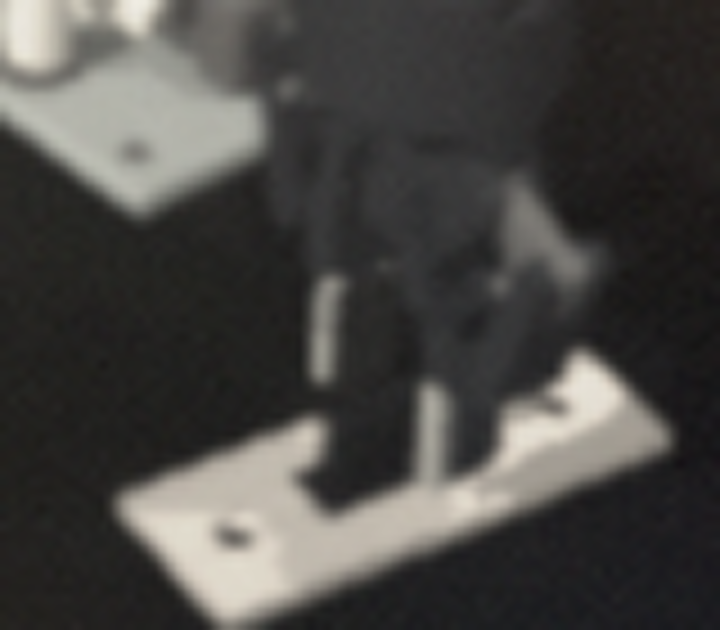

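```bash
python3 -c "
from h import *
q=px([(232,537),(548,405)],235,205,9); print(atz('scene',q,.006), atz('scene',q,.006).mean(0))
# finger lit face lower-left corners
P=px([(418,485),(442,485),(312,382),(334,382)],235,205,9); print(atz('scene',P,.019))
print(bydepth('scene','n',px([(430,440),(323,340)],235,205,9)))
"
```

```text
[[ 0.40396875 -0.29185896  0.006     ]
 [ 0.51297702 -0.29567024  0.006     ]] [ 0.45847288 -0.2937646   0.006     ]
[[ 0.45072353 -0.31404488  0.019     ]
 [ 0.45630167 -0.31767653  0.019     ]
 [ 0.4521136  -0.2623941   0.019     ]
 [ 0.45739122 -0.26580949  0.019     ]]
[[ 0.45158086 -0.31659831  0.03680471]
 [ 0.45392878 -0.26401682  0.03476133]]
```

```bash
python3 -m handwheel '[0.5,0,0.001,0.003,0,0,0, 0.5,0.005,0.001,0.003,0,0,0, 0.35,0.005,0.001,0.003,0,0,0, 0.25,0.005,0.001,0.003,0,0,0, 0.2,0.005,0.001,0.003,0,0,0, 0.1,0.005,0.001,0.003,0,0,0, 0.0,0.005,0.001,0.003,0,0,0, 0.0,0.005,0.001,0.003,0,0,0, 0.0,0.005,0.001,0.003,0,0,0]' 60;  python3 -c "
from h import *
plan((.4612,-.2878,.013),down(np.radians(87.7),-1)); grab('o')
plan((.4612,-.2878,.013),down(np.radians(87.7),-1)); 
crop('scene','o',235,205,80,70,9,'t2')"
```

```text
t: 11.55
tool_pos: [0.4604, -0.2903, 0.0144]
tool_rot: [-2.203, 0.042, 2.202]
contact_force: [0.1, 1.3, 3.4]
opening: 0.0103
t 11.55 pos [ 0.4604 -0.2903  0.0144] shift mm [ 1.4 -2.5 -0.7] turn deg [ 0.14 -0.02 -0.02] F [0.1 1.3 3.4] op 0.0103
t 11.65 pos [ 0.4605 -0.2903  0.0145] shift mm [ 1.5 -2.5 -0.7] turn deg [ 0.13 -0.03 -0.02] F [-0.4 -0.   3.2] op 0.0106
```

View pics/t2.png

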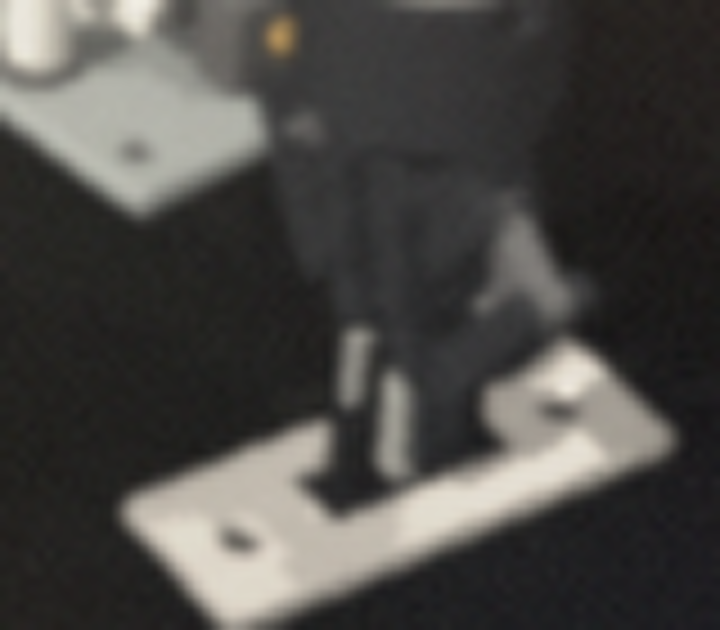

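```bash
python3 -c "
from h import *
q=px([(238,541),(556,408)],235,205,9); print(atz('scene',q,.006), atz('scene',q,.006).mean(0))
print(np.round(Ro.from_rotvec(ctrl.get_obs()['tool_rot']).as_matrix(),4))
plan((.4612,-.2878,.013),down(np.radians(87.7+8.65),-1))"
python3 -m handwheel '[0.0,-0.004,0,0,0,0,0, 0,-0.012,0,0,0,0,0, 0,-0.03,0,0,0,0,0, 0,-0.055,0,0,0,0,0, 0,-0.085,0,0,0,0,0, 0,-0.11,0,0,0,0,0,0,-0.125,0,0,0,0,0,0,-0.125,0,0,0,0,0]' 60;  python3 -c "
from h import *
grab('p')
crop('scene','p',220,150,110,90,7,'u2');crop('top','p',270,160,80,90,7,'u1')"
```

```text
[[ 0.40441891 -0.29409641  0.006     ]
 [ 0.51408242 -0.29797832  0.006     ]] [ 0.45925066 -0.29603737  0.006     ]
[[ 5.000e-04 -3.780e-02 -9.993e-01]
 [-3.000e-04 -9.993e-01  3.780e-02]
 [-1.000e+00  3.000e-04 -5.000e-04]]
t 11.65 pos [ 0.4605 -0.2903  0.0145] shift mm [ 1.5 -2.5 -0.7] turn deg [-8.52 -0.03 -0.02] F [-0.4 -0.   3.2] op 0.0106
t: 12.32
tool_pos: [0.4622, -0.2918, 0.144]
tool_rot: [-2.212, 0.048, 2.198]
contact_force: [0.6, -0.7, -0.9]
opening: 0.0102
```

View pics/u2.png

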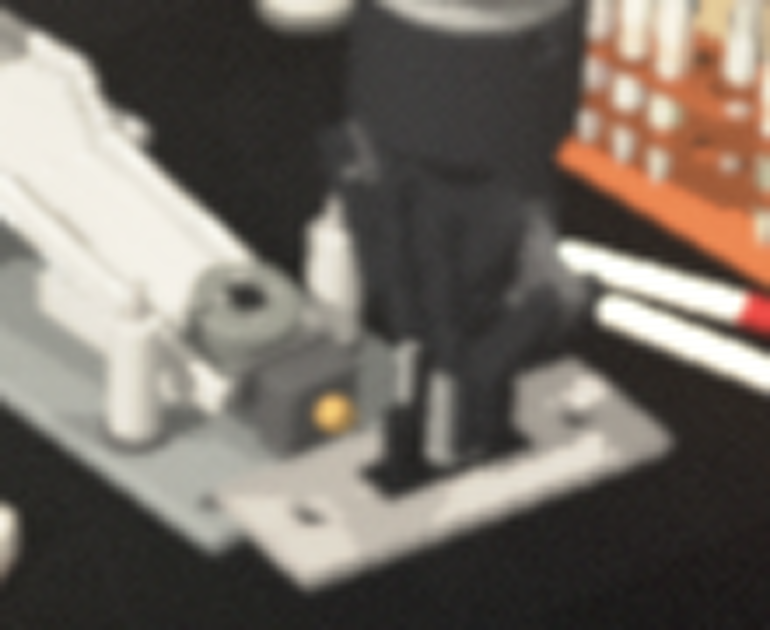

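```bash
python3 -c "
from h import *
plan((.532,-.069,.1395),down(np.radians(96.35),-1))"
```

```text
t 12.4167 pos [ 0.4601 -0.2901  0.1391] shift mm [  -0.4 -223.7  -63.5] turn deg [-8.52 -0.02 -0.02] F [ 0.5  0.1 -2.3] op 0.0106
```

```bash
python3 -m handwheel '[0,0,-0.008,-0.002,-0.5,0,0, 0,0,-0.025,-0.007,-1.2,0,0, 0,0,-0.05,-0.014,-2.2,0,0, 0,0,-0.075,-0.021,-3.2,0,0, 0,0,-0.1,-0.028,-4.2,0,0, 0,0,-0.125,-0.036,-5.2,0,0, 0,0,-0.15,-0.043,-6.2,0,0, 0,0,-0.175,-0.05,-7.2,0,0, 0,0,-0.197,-0.056,-8,0,0, 0,0,-0.213,-0.060,-8.5,0,0, 0,0,-0.221,-0.063,-8.5,0,0, 0,0,-0.2237,-0.0635,-8.5,0,0]';python3 -m handwheel '[0,0,0,0,0,0,0,0,0,0,0,0,0,0]';  python3 -c "
from h import *
grab('q')
plan((.532,-.069,.1395),down(np.radians(96.35),-1))
crop('scene','q',200,120,110,90,7,'v2');crop('top','q',190,130,90,85,7,'v1')"
```

```text
t: 13.42
tool_pos: [0.5313, -0.0673, 0.1371]
tool_rot: [2.161, 0.123, -2.168]
contact_force: [0.4, 0.1, -2.6]
opening: 0.0106
t: 13.58
tool_pos: [0.5316, -0.0694, 0.1383]
tool_rot: [2.163, 0.119, -2.166]
contact_force: [-0.0, -0.3, -3.0]
opening: 0.0106
t 13.6833 pos [ 0.5318 -0.0698  0.1388] shift mm [-0.7 -0.8 -0.3] turn deg [-0.09  0.03 -0.01] F [ 1.2  1.1 -2.5] op 0.0108
```

View pics/v2.png

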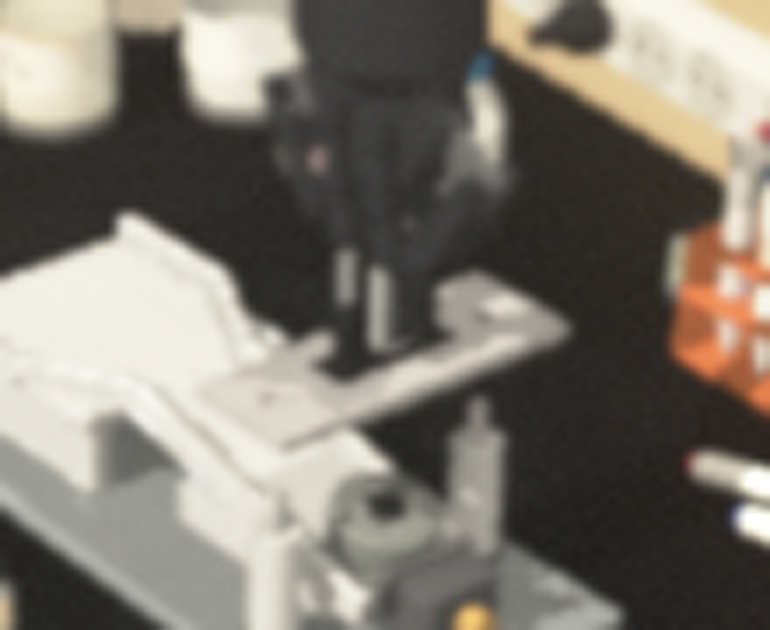

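View pics/v1.png

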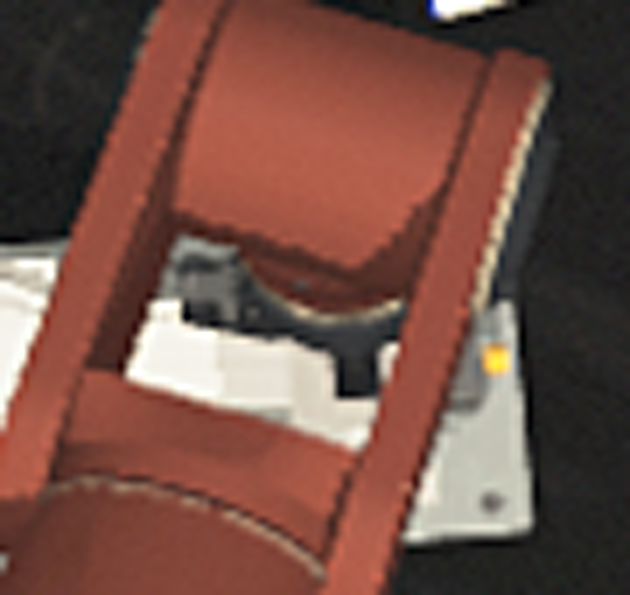

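```bash
python3 -m handwheel '[0,0.006,0,0,0,0,0,0,0.014,0,0,0,0,0,0,0.021,0,0,0,0,0,0,0.027,0,0,0,0,0,0,0.029,0,0,0,0,0,0,0.029,0,0,0,0,0,0,0.029,0,0,0,0,0]';  python3 -c "
from h import *
grab('r')
plan((.532,-.069,.1395),down(np.radians(96.35),-1))
crop('scene','r',220,155,70,50,11,'w2');crop('top','r',190,130,90,85,7,'w1')"
```

```text
t: 14.27
tool_pos: [0.532, -0.069, 0.1098]
tool_rot: [2.164, 0.12, -2.165]
contact_force: [0.2, -0.6, -1.8]
opening: 0.0106
t 14.3667 pos [ 0.5325 -0.0691  0.1105] shift mm [-29.   -0.1   0.4] turn deg [-0.02 -0.04 -0.02] F [ 0.  -0.3 -1.3] op 0.0103
```

View pics/w2.png

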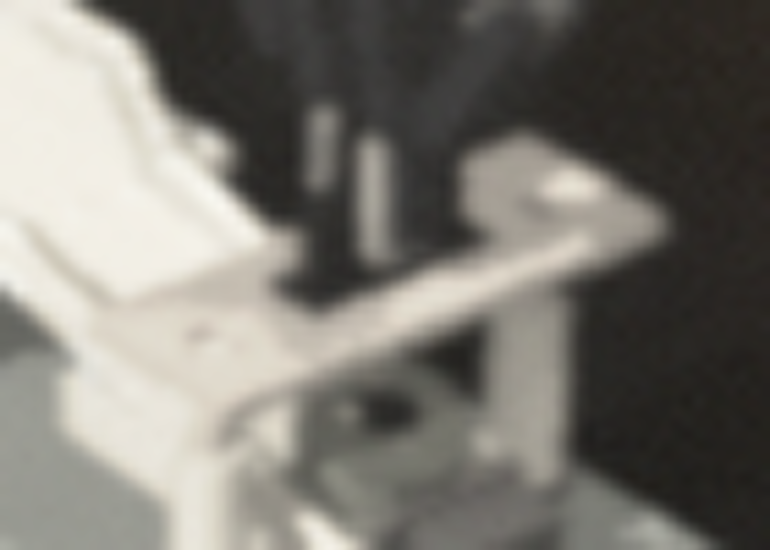

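View pics/w1.png

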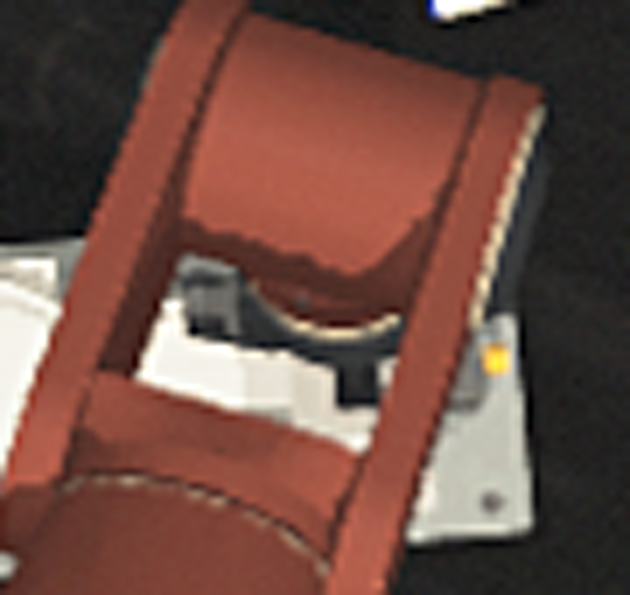

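```bash
python3 -c "
from h import *
np.set_printoptions(precision=4,suppress=True)
print('hole',atz('scene',px([(198,332)],220,155,11),.1018))
C=atz('scene',px([(88,322),(213,428),(672,222),(520,130)],220,155,11),.1018); print(C,C.mean(0))
fx,fy,_=fr(6.35)
m=np.array([.5320,-.0749,0]); print('want hole',m-.055*fx,m+.055*fx)
print('want corners',[m-.075*fx+.028*fy,m-.075*fx-.028*fy,m+.075*fx-.028*fy,m+.075*fx+.028*fy])
for P in(m-.055*fx,m+.055*fx): print((proj('scene',[P+[0,0,.1018],P+[0,0,.0958],P+[0,0,.088]])-[220,155]+.5)*11)
print((proj('scene',[m+a*.075*fx+b*.028*fy+[0,0,.1018] for a,b in((-1,1),(-1,-1),(1,-1),(1,1))])-[220,155]+.5)*11)
"
```

```text
hole [[ 0.4745 -0.0768  0.1018]]
[[ 0.4536 -0.058   0.1018]
 [ 0.4537 -0.116   0.1018]
 [ 0.6089 -0.0973  0.1018]
 [ 0.6037 -0.0366  0.1018]] [ 0.53   -0.077   0.1018]
want hole [ 0.4773 -0.081   0.    ] [ 0.5867 -0.0688  0.    ]
want corners [array([ 0.4544, -0.0554,  0.    ]), array([ 0.4606, -0.111 ,  0.    ]), array([ 0.6096, -0.0944,  0.    ]), array([ 0.6034, -0.0388,  0.    ])]
[[216.9573 336.6814]
 [216.82   356.8689]
 [216.6434 382.9515]]
[[539.9278 198.6594]
 [538.9744 218.234 ]
 [537.7415 243.534 ]]
[[ 85.5464 317.007 ]
 [226.0147 410.9387]
 [667.9539 216.9936]
 [524.649  134.1271]]
```

```bash
python3 -c "
from h import *
im=cv2.imread('pics/scene_r.png'); 
a=im[178:195,226:252]; b=im[163:182,260:284]
f=lambda c:cv2.normalize(cv2.resize(c,(390,300),interpolation=cv2.INTER_CUBIC),None,0,255,cv2.NORM_MINMAX)
cv2.imwrite('pics/x1.png',np.hstack([f(a),f(b)]))
fx,fy,_=fr(6.35); m=np.array([.5320,-.0749,.1018]); print(proj('scene',[m-.055*fx,m+.055*fx]))"
```

```text
[[239.22339347 185.10740199]
 [268.58434411 172.55994849]]
```

View pics/x1.png

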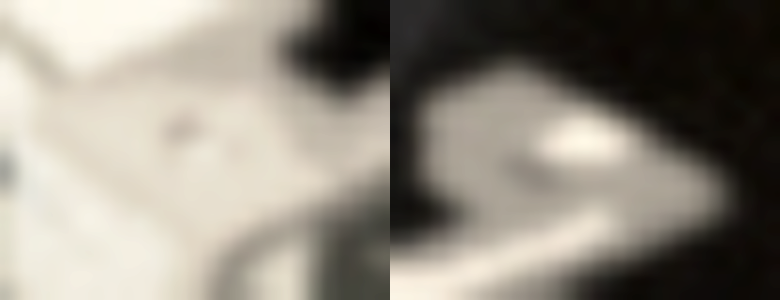

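```bash
python3 -m handwheel '[0,0,0,-0.001,0,0,0,0,0.002,0,-0.001,0,0,0,0,0.005,0,-0.001,0,0,0,0,0.008,0,-0.001,0,0,0,0,0.010,0,-0.001,0,0,0,0,0.010,0,-0.001,0,0,0]' | grep -E "force|pos|t:"; python3 -m handwheel '[0,0.002,0,0,0,0,0,0,0.002,0,0,0,0,0]'| grep -E "force|pos";python3 -c "
from h import *
print(ctrl.get_obs()['wrist_torque']);grab('s');crop('scene','s',220,155,70,50,11,'y2')"
```

```text
t: 14.87
tool_pos: [0.5325, -0.0687, 0.0991]
tool_rot: [2.163, 0.12, -2.166]
contact_force: [0.8, -0.0, -2.6]
tool_pos: [0.5329, -0.0688, 0.0977]
contact_force: [0.0, -0.4, -2.5]
[0.01850593 0.00942213 0.00213997]
```

View pics/y2.png

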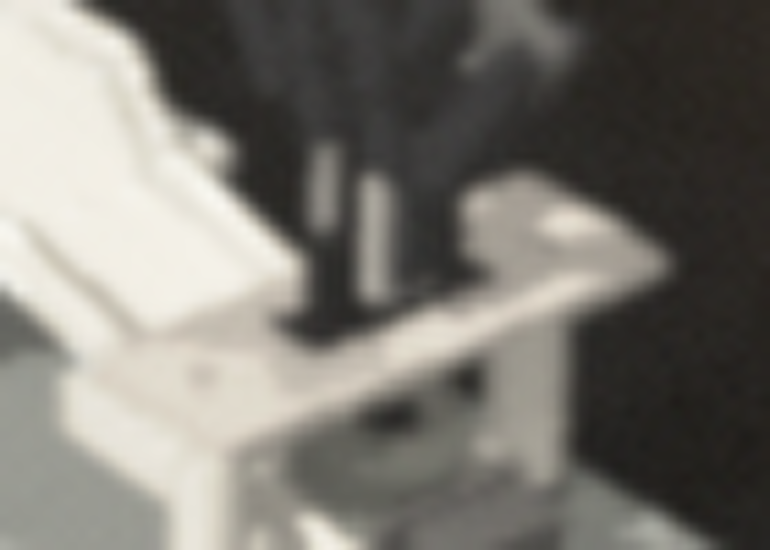

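```bash
python3 -m handwheel '[0,0.002,0,0,0,0,0,0,0.004,0,0,0,0,0,0,0.004,0,0,0,0,0]' | grep -E "force|pos|t:"; python3 -m handwheel '[0,0.002,0,0,0,0,0,0,0.003,0,0,0,0,0,0,0.003,0,0,0,0,0]'| grep -E "force|pos";python3 -c "
from h import *
print(ctrl.get_obs()['wrist_torque'])"
```

```text
t: 15.38
tool_pos: [0.5328, -0.0688, 0.0936]
tool_rot: [2.164, 0.12, -2.166]
contact_force: [-0.3, 0.1, -1.8]
tool_pos: [0.5329, -0.0688, 0.0907]
contact_force: [0.6, -0.2, -1.7]
[ 0.01951088  0.04280143 -0.01563754]
```

```bash
python3 -m handwheel '[0,0.002,0,0,0,0,0,0,0.004,0,0,0,0,0,0,0.005,0,0,0,0,0,0,0.005,0,0,0,0,0]' | grep -E "force|pos|t:"; python3 -m handwheel '[0,0.001,0,0,0,0,0,0,0.002,0,0,0,0,0,0,0.002,0,0,0,0,0]'| grep -E "force|pos"; python3 -m handwheel '[0,0.0005,0,0,0,0,0,0,0.001,0,0,0,0,0,0,0.001,0,0,0,0,0]'| grep -E "force|pos"
```

```text
t: 15.97
tool_pos: [0.5328, -0.0688, 0.0856]
tool_rot: [2.164, 0.12, -2.165]
contact_force: [-0.6, 0.4, -1.6]
tool_pos: [0.533, -0.0689, 0.0839]
contact_force: [-0.5, 0.4, -2.2]
tool_pos: [0.5331, -0.0689, 0.083]
contact_force: [-0.5, -0.2, -3.2]
```

```bash
for i in 1; do python3 -m handwheel '[0,0.0005,0,0,0,0,0,0,0.0007,0,0,0,0,0,0,0.0007,0,0,0,0,0]' | grep -E "force|pos|t:"; python3 -m handwheel '[0,0.0005,0,0,0,0,0,0,0.0007,0,0,0,0,0,0,0.0007,0,0,0,0,0]'| grep -E "force|pos"; done; python3 -c "
from h import *
print(ctrl.get_obs()['wrist_torque']);grab('t');crop('scene','t',220,155,70,50,11,'z2')"
```

```text
t: 16.72
tool_pos: [0.5332, -0.0689, 0.0825]
tool_rot: [2.165, 0.12, -2.164]
contact_force: [-1.3, 0.5, -2.1]
tool_pos: [0.5332, -0.0689, 0.0824]
contact_force: [-4.3, 1.2, 4.5]
[ 0.11956497  0.56339928 -0.03122459]
```

View pics/z2.png

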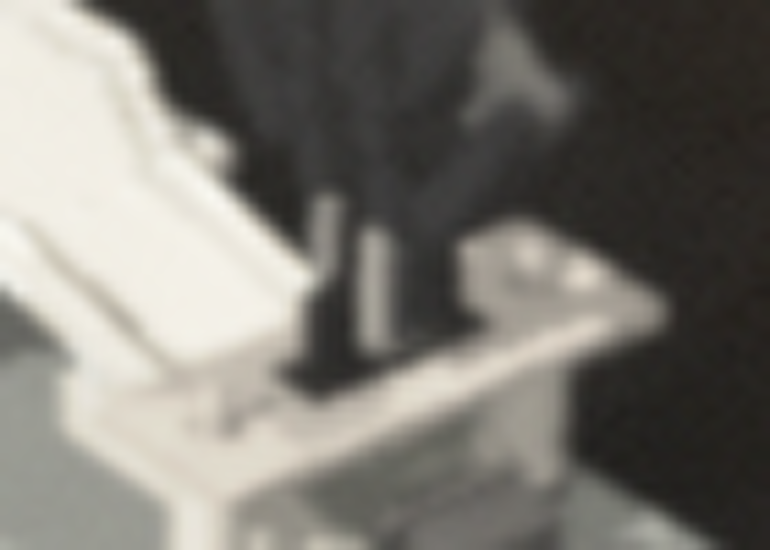

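```bash
python3 -m handwheel '[0.08,0.0003,0,0,0,0,0,0.16,0.0003,0,0,0,0,0,0.2,0.0003,0,0,0,0,0,0.28,0.0003,0,0,0,0,0,0.35,0.0003,0,0,0,0,0,0.35,0.0003,0,0,0,0,0]';python3 -c "
from h import *
grab('u');crop('scene','u',220,155,70,50,11,'za')"
```

```text
t: 17.57
tool_pos: [0.5331, -0.0689, 0.0812]
tool_rot: [2.165, 0.12, -2.164]
contact_force: [-0.2, 0.7, -0.6]
opening: 0.0296
```

View pics/za.png

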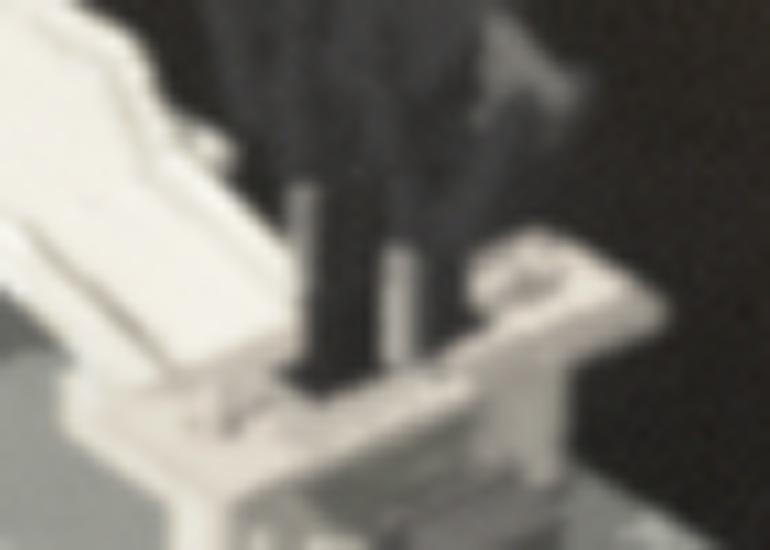

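```bash
python3 -m handwheel '[0.35,-0.005,0,0,0,0,0,0.35,-0.015,0,0,0,0,0,0.35,-0.035,0,0,0,0,0,0.35,-0.06,0,0,0,0,0,0.35,-0.095,0,0,0,0,0,0.35,-0.12,0,0,0,0,0,0.35,-0.15,0,0,0,0,0,0.35,-0.15,-0.04,0,0,0,0,0.35,-0.15,-0.08,0,0,0,0,0.35,-0.15,-0.12,0,0,0,0,0.35,-0.15,-0.16,0,0,0,0,0.35,-0.15,-0.20,0,0,0,0]';python3 -m handwheel '[0.35,0,-0.03,0,0,0,0,0.35,0,-0.06,0,0,0,0,0.35,0,-0.06,0,0,0,0,0.35,0,-0.06,0,0,0,0]' | grep pos; python3 -c "
from h import *
grab('v');crop('scene','v',190,150,100,75,8,'zb');crop('top','v',180,140,100,110,7,'zc')
D=np.load('top_v.npz')['d']
"
```

```text
t: 18.67
tool_pos: [0.5108, 0.1316, 0.233]
tool_rot: [2.167, 0.119, -2.162]
contact_force: [1.4, -0.2, 0.3]
opening: 0.0297
tool_pos: [0.5043, 0.1908, 0.2324]
```

View pics/zb.png

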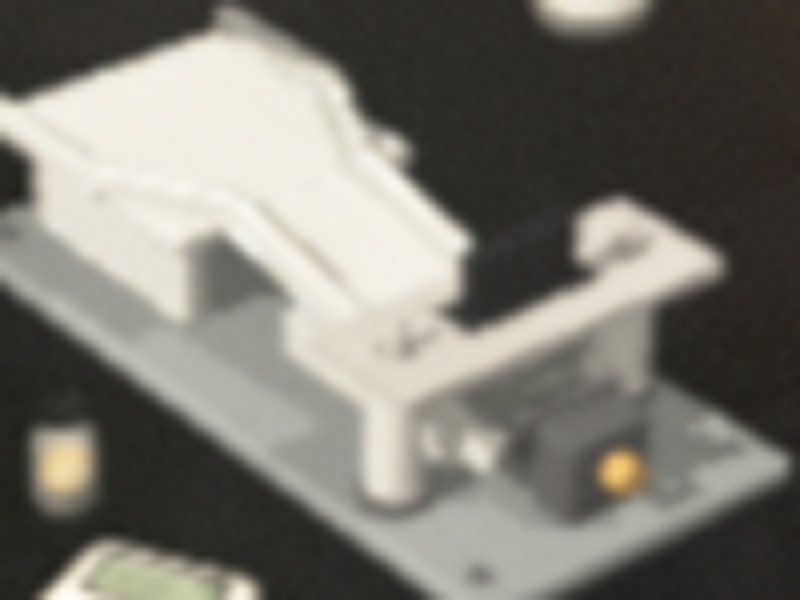

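View pics/zc.png

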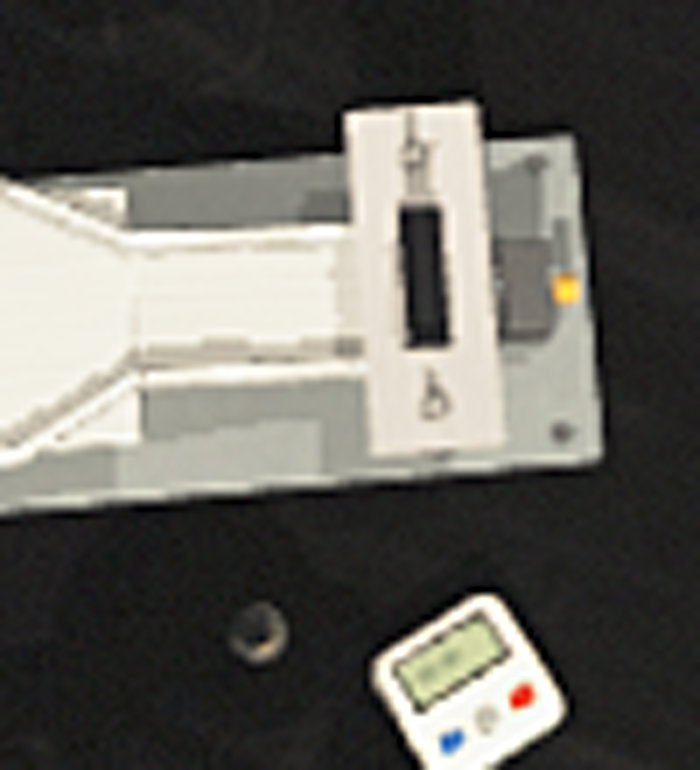

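```bash
python3 -c "
from h import *
np.set_printoptions(precision=4,suppress=True)
P=bydepth('top','v',px([(370,130),(465,125),(480,425),(390,430),(375,270),(475,270),(424,275)],180,140,7));print(P)
Q=bydepth('scene','v',px([(345,330),(400,385),(690,260),(620,215),(520,335)],190,150,8));print(Q)
a=cv2.imread('pics/top_a.png')[218:256,208:264].astype(int);b=cv2.imread('pics/top_v.png')[218:256,208:264].astype(int);print(abs(a-b).mean(),abs(a-b).max())
"
```

```text
[[ 0.599  -0.0424  0.0722]
 [ 0.6021 -0.0835  0.0736]
 [ 0.4713 -0.0937  0.0733]
 [ 0.4682 -0.0554  0.0726]
 [ 0.5373 -0.0467  0.0728]
 [ 0.5385 -0.0896  0.0724]
 [ 0.5301 -0.0686  0.1019]]
[[ 0.471  -0.0571  0.0722]
 [ 0.4679 -0.0976  0.0728]
 [ 0.6039 -0.0835  0.0714]
 [ 0.6021 -0.0421  0.0702]
 [ 0.5223 -0.0918  0.0713]]
3.0848997493734336 43
```

```bash
python3 -c "
from h import *
print(ctrl.finish_job(), ctrl.get_obs()['t'])"
```

```text
the job is handed in; nothing more can be done
the job is handed in; nothing more can be done
```

The carrier stands on the chute against the stop, and the steel cover lies over both guide pins on the shoulders. I handed the job in at about 19 s. It reports no verdict.

**What I did:** I pushed the carrier along the landing, through the funnel and down the chute with two slightly spread fingers. It met the stop at about 4 N. I then picked up the cover by its handle, carried it level and lowered it in small steps over the pins. At shoulder height it touched down with about 7 N, and I let go and moved the arm clear.

**Last checks:**
- **Carrier:** once the arm backed off, its bore was within about 2 enlarged pixels of the position predicted for the stop. The cover now hides it from above, so I did not measure it again.
- **Cover:** both pins show through its holes. Its top reads 72–74 mm from the top camera and 70–73 mm from the scene camera, against 74 mm expected, so it is flat to within the depth noise.
- **Vial and timer:** they look unmoved in the last top picture. A before/after comparison showed only small differences (mean 3 grey levels, up to 43 at a pixel).

**What went wrong or disagreed:**
- **Typing slip:** the first move had 10 m in place of 10 mm in one row. The per-row limit held it to about 40 mm down in free air, and nothing was touched.
- **Cameras:** the two disagreed by about 6 mm in world y, more than the stated 2 mm calibration. I worked from positions measured relative to each other in the same picture, plus the contact forces.
- **Cover touch-down:** the wrist torque rose to about 0.6 N·m, so one side probably touched slightly before the other. It settled flat on release.

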